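# Swap the empty spice jar at the back of the condiment caddy for the full one

### The arm

A 6-joint arm with a two-finger parallel gripper is mounted at the origin on a cart in front of the work surface, level with it; the furniture and walls round the work are solid. World frame = base frame: x ahead of the robot, y to its left, z up, the work surface at z = 0. Lengths are in mm, angles in rad, forces in N, time in s.
With the tool pointing down it reaches from about 300 to 875 mm from the base axis. Payload 4.2 kg.
Tool frame: the origin (TCP) lies at the very end of the fingers, on their centre line; the grasp point (between the pads) lies 19 mm behind it; z points along the fingers, y is the line along which they close (so a half turn about z gives the same grasp; the last joint's range is limited). The gripper opens to 85 mm and grips with 20 to 120 N. Pads are 22 mm wide; open, the fingers measure 114 mm over their backs; the gripper's body (76 mm by 85 mm) begins 54 mm behind the grasp point. The pads swing forward as they close: fully open they stand 13 mm farther back than shut.
Start: joints at [-1.327, 0.32, 1.565, -0, 1.257, -0.02], TCP at [149.934, -555.123, 231.338] pointing down, gripper open.
Joint ranges: [-3.11, 3.11], [-0.84, 2.01], [0.21, 2.61], [-1.34, 4.49], [0.05, 2.63], [-2.56, 2.56]. Speed limits (rad/s): [2.57, 2.57, 3.14, 3.14, 3.14, 3.14].

### API

Orientations are given as a rotation vector (axis times angle).
In Python, from rig import ctrl gives the robot as it stands.
- The arm moves only by the tool send_rows, never from a script. Its argument "increments" is a list of rows, each an object with "claw": the finger opening in mm, from 0 to 85.4; "offset": the shift along the tool's x, y, z each as a share of 25 mm, from -1 to 1, a list of three; "spin": the turn about the tool's z as a share of 5 degrees, from -1 to 1. In form: [{"claw": claw, "offset": [dx, dy, dz], "spin": spin}, ...]. A call has 1 to 20 rows; each row shifts and turns the commanded pose from where the row before left it, along the tool's axes as they then stand; what a row does not reach is not made up. A row lasts 1/8 s, in which the tool goes at most 62.5 mm and 10.7 degrees, less where a joint would pass 70% of its speed; a pose out of reach is approached as far as the arm can. A call with a number of a shift or a turn outside -1 to 1 is refused whole. A call with a gripper value outside its range is refused whole. The fingers move at their own pace and stop on an object; the grip force is fixed at half the most. Time passes only in rows, so rows that do not move let the fingers close. It gives the time, the measured TCP pose, the force, the opening and the grip force at its end, in the units of the state.
- ctrl.state(): the state, without advancing time (a new reading comes with each control period).
- ctrl.camera(name): name is "scene" or "top"; returns a dict with "frame" (384x512x3 uint8, blue, green, red), "z_map" (384x512 float32, mm along the optical axis (not along the pixel's ray), 0 where there is no reading), "vfov" (degrees; the focal length in pixels is half the picture's height over the tangent of half this angle, whatever the lens; pixels are square), "cx", "cy" (the principal point, pixels), "rvec" (rotation vector, rad) and "tvec" (3), from world to camera coordinates, as OpenCV has them. Camera axes: x right, y down, z forward; pixel columns grow to the right and rows downward; lengths in mm; the calibration is good to about 2 mm. A picture is of the moment at which its call begins.
- ctrl.close_job(): hands the job in; it is judged then, once.
The state is a dict: "time": time; "joint_positions": joint angles; "qd": joint speeds; "joint_torque": joint torques, N m; "position": TCP position; "tcp_rot": TCP orientation; "wrist_force": force on the tool from outside, world axes, zero at the start; "moment": the same for the moment, N m; "finger_gap": opening from 0.0 (shut) to 1.0 (fully open); "grip_force": force on a finger pad.
Only numpy, scipy, OpenCV 4.12 (cv2) and the standard library are available. Lean on these libraries where they do the work, as an engineer would, in place of code of your own. Each camera call takes 0.05 s, during which the arm holds its last target. There are 200 camera calls.

### The job

Replace the empty spice jar at the back of the round caddy with the full jar of orange-red paprika: first clear the pepper mill and the sauce bottle that stand in front of it onto the chopping board, then stand the empty jar upright on the grey drying mat, wholly on the mat, and after that stand the full jar in the rear section that has come free. Finally put the mill and the bottle back in the caddy, each upright in the very section it came from, and leave the salt shaker and the mug where they are.

Things in the scene. Friction and masses are not known exactly. Their poses are not given: they have to be found in the camera images.
- caddy: Round caddy, fixed: brown wood disc, 172 mm wide; its top, 10 mm up, is the floor. Black wire ring (inner radius 75, top at 39 mm) and 3 wire spokes (6 mm thick, top at 31 mm; centre ball to 42 mm) make 3 sections: one rear, two front with middles at x -20.5, y +35.5 (left) or -35.5 mm (right). Origin: centre of underside, on the worktop; x to the rear section, y left, z up; turned up to 0.25 rad.
- rear_section (a point): Middle of the caddy's rear section: the point on the caddy's floor (10 mm above the worktop), 37 mm behind its centre, where a spice jar stands. Axes as the caddy's.
- pepper_mill: Brown wooden pepper mill, round, 58 mm across, 170 mm tall, 0.13 to 0.25 kg, loose; starts in one front section of the caddy (left or right). Origin: centre of its foot; z up. Grip its round head from above, about 140 mm up: 48 mm across, from 123 to 159 mm up; it does not turn.
- sauce_bottle: Dark sauce bottle, black cap, pale label, round, 56 mm across, 214 mm tall, 0.35 to 0.65 kg, loose; starts in the other front section. Origin: centre of its foot; z up. Straight to 115 mm up, above that solid like a cone that narrows to 28 mm at 212 mm; grip from above about 165 mm up, where the fingers close on 42 mm.
- empty_jar: Empty clear glass spice jar with a white screw cap, round, 48 mm across, 95 mm tall (cap 47 mm across, from 74 mm up), 0.12 kg, loose; starts in the caddy's rear section, behind the mill and the bottle. Origin: centre of its foot; z up. Grip from above 70 to 80 mm up.
- full_jar: Full spice jar of the same shape and size (48 mm across, 95 mm tall), filled with orange-red paprika, red screw cap, 0.17 kg, loose; starts on the open worktop at the front, right of the middle. Origin: centre of its foot; z up. Grip from above 70 to 80 mm up.
- drying_mat: Square grey ribbed drying mat, 110 x 110 mm and 4 mm thick, fixed on the front of the worktop, right of the middle. Origin: centre of its underside, on the worktop; x and y along its sides, z up. The empty jar goes here.
- board: Beech chopping board, 190 mm (its x) by 290 mm (its y) and 16 mm thick, fixed at the back of the worktop to the right of the caddy; bare at the start. Origin: centre of its underside; x points away from the robot, y to the left, z up. The side area on which the mill and the bottle wait.
- salt_shaker: Small salt shaker, glass with a grey cap, 44 mm across and 90 mm tall, loose, near the front of the worktop. A bystander. Origin: centre of its foot; z up.
- mug: White mug with dark diamonds, 86 mm across without its handle and 101 mm tall, loose, on the front right of the worktop. A bystander. Origin: centre of its underside; z up.

How it is judged (in metres and radians):
On the way, in this order (a step that is already met when the one before it is completed fails the run):
1. the pepper mill and the sauce bottle both stand upright on the chopping board (x of pepper_mill in the frame of board between -0.09 and 0.09 m and y of pepper_mill in the frame of board between -0.14 and 0.14 m and z of pepper_mill in the frame of board between 0.01 and 0.022 m and angle between each of pepper_mill, sauce_bottle's own z axis and vertical below 0.1 rad and x of sauce_bottle in the frame of board between -0.09 and 0.09 m and y of sauce_bottle in the frame of board between -0.14 and 0.14 m and z of sauce_bottle in the frame of board between 0.01 and 0.022 m), for 0.2 s.
2. the empty jar stands upright on the drying mat, while the mill and the bottle still stand on the board (all of step 1 and x of empty_jar in the frame of drying_mat between -0.034 and 0.034 m and y of empty_jar in the frame of drying_mat between -0.034 and 0.034 m and z of empty_jar in the frame of drying_mat between -0.001 and 0.01 m and angle between empty_jar's own z axis and vertical below 0.1 rad), for 0.2 s.
3. the full jar stands in the rear section of the caddy, while the mill and the bottle still stand on the board (all of step 1 and horizontal distance between full_jar and rear_section below 0.015 m and z of full_jar in the frame of caddy between 0.005 and 0.016 m and angle between full_jar's own z axis and vertical below 0.1 rad), for 0.2 s.
At the end, for the whole second after the job is handed in: Full jar upright on the caddy's floor within 15 mm of the rear section's middle; mill and bottle upright on the caddy's floor, each within 15 mm of where it stood at the start; empty jar upright with its middle within 34 mm of the mat's middle along each side; all at rest (distance of each of pepper_mill, sauce_bottle from where it was at the start of the episode below 0.015 m and z of pepper_mill in the frame of caddy between 0.005 and 0.016 m and angle between each of pepper_mill, sauce_bottle, full_jar, empty_jar's own z axis and vertical below 0.1 rad and z of sauce_bottle in the frame of caddy between 0.005 and 0.016 m and horizontal distance between full_jar and rear_section below 0.015 m and z of full_jar in the frame of caddy between 0.005 and 0.016 m and x of empty_jar in the frame of drying_mat between -0.034 and 0.034 m and y of empty_jar in the frame of drying_mat between -0.034 and 0.034 m and z of empty_jar in the frame of drying_mat between -0.001 and 0.01 m and linear speed of each of pepper_mill, sauce_bottle, empty_jar, full_jar below 0.02 m/s); the robot touches nothing.
It fails at once if the salt shaker or the mug is pushed more than 20 mm or tipped (distance of any of salt_shaker, mug from where it was at the start of the episode above 0.02 m or angle between any of salt_shaker, mug's own z axis and vertical above 0.4 rad).
It fails at once if the mill, the bottle or a jar is tipped over (angle between any of pepper_mill, sauce_bottle, empty_jar, full_jar's own z axis and vertical above 0.7 rad).
It also fails if it takes over 128 s, if anything falls off the work surface, if the arm or the gripper's body presses on something with over 40 N, if the wrist force passes 120 N, or if a joint passes its speed limit or range.

## Working session

There is one attempt and no reset: what is moved stays moved. The work goes in short steps, Python scripts to look and compute and a tool call to move; the robot and the scene stay as the last step left them, time stands still between calls to the robot, and variables do not carry over. Pictures are saved under pics/ and viewed, at most 14 in all, crops included, and the job is handed in when it is done.

Besides the shell and the picture viewer there is one more tool, called after "Emit:" by a JSON object that holds its "method" and its "body", one argument or row to a line. send_rows: Moves the arm, as the interface text tells. Shift numbers are shares of 25 mm and turn numbers shares of 5 degrees, none past 1 either way. Its arguments: {"type":"object","properties":{"increments":{"type":"array","items":{"type":"object","properties":{"claw":{"type":"number"},"offset":{"type":"array","items":{"type":"number"}},"spin":{"type":"number"}}}}},"required":["increments"]}

```bash
ls; mkdir -p pics; cat > h.py <<'E'
from rig import ctrl
import numpy as np, cv2
def cam(n):
    c=ctrl.camera(n); im=c["frame"]; h,w=im.shape[:2]
    f=h/2/np.tan(np.radians(c["vfov"])/2)
    K=np.array([[f,0,c["cx"]],[0,f,c["cy"]],[0,0,1]])
    R=cv2.Rodrigues(np.array(c["rvec"],float))[0]; t=np.array(c["tvec"],float)
    return im,c["z_map"],K,R,t
def cloud(z,K,R,t):
    v,u=np.mgrid[:z.shape[0],:z.shape[1]]
    p=np.stack([(u-K[0,2])/K[0,0]*z,(v-K[1,2])/K[1,1]*z,z],-1)
    P=(p-t)@R; P[z<=0]=np.nan
    return P
E
python3 - <<'E'
from h import *
s=ctrl.state(); print(s)
for n in("scene","top"):
    im,z,K,R,t=cam(n); cv2.imwrite(f"pics/{n}0.png",im); print(n,K[0],K[1,2],-R.T@t,R[2],z.min(),z.max())
E
```

```text
pics
{'time': 0.0, 'joint_positions': array([-1.32703803e+00,  3.20304193e-01,  1.56569358e+00,  1.46129194e-05,
        1.25735324e+00, -2.00040336e-02]), 'qd': array([-0.00021498, -0.00029543, -0.00206081,  0.00040111, -0.00048221,
       -0.00131307]), 'joint_torque': array([-6.09110721e-04, -4.15527356e+01, -2.34158742e+01, -2.44354715e-04,
        8.14426050e-03, -6.41361908e-06]), 'position': array([ 149.80038706, -554.65791431,  230.46952621]), 'tcp_rot': array([-3.11257912e+00, -4.12879917e-01,  2.86510422e-04]), 'wrist_force': array([ 0.13947442, -0.26190475, -0.18589681]), 'moment': array([ 0.02068777, -0.0194629 , -0.0887507 ]), 'grip_force': 0.0, 'finger_gap': 1.0008081538890545}
scene [386.42387107   0.         254.83760993] 187.94825731373362 [ 706.10283376 -730.23828596  818.59299704] [-0.24962643  0.54149792 -0.8027868 ] 0.0 3395.0217
top [454.01518438   0.         254.53257849] 181.6537420129901 [ 323.49971264 -222.76819434 1200.6028087 ] [ 0.12161252  0.02144089 -0.99234605] 0.0 2098.7163
```

View pics/scene0.png

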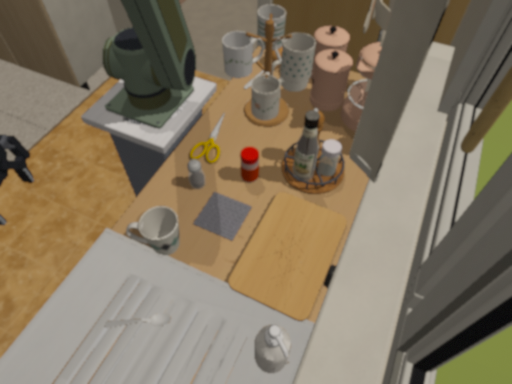

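View pics/top0.png

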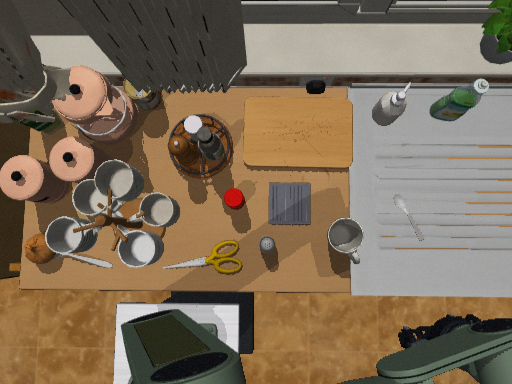

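The top view shows the caddy at about (200,145), with the mill head at (183,148), the bottle cap at (208,137) and the white cap at (192,124). The red jar is at (234,198), the mat at (290,203), the board at (298,132), the salt shaker at (267,244) and the mug at (346,235). A grey panel hangs over the back left. I'll measure all of these and the panel's height next.

```bash
cat > meas.py <<'E'
from h import *
def fitc(p,r=None):
    A=np.c_[2*p,np.ones(len(p))]; s=np.linalg.lstsq(A,(p**2).sum(1),rcond=None)[0]
    return s[:2],np.sqrt(s[2]+s[:2]@s[:2])
E
python3 - <<'E'
from meas import *
im,z,K,R,t=cam("top"); P=cloud(z,K,R,t)
im2,z2,K2,R2,t2=cam("scene"); P2=cloud(z2,K2,R2,t2)
np.savez("d.npz",im=im,P=P,im2=im2,P2=P2)
for n,(u,v) in dict(caddyrim=(200,115),mill=(183,148),bot=(208,137),white=(192,124),red=(234,198),mat=(290,203),board=(298,132),salt=(267,244),mug=(346,225),panel=(200,50),panel2=(235,80),panel3=(120,30),sill=(300,50),pot=(85,90),cup=(157,208),tree=(125,218),table=(210,220)).items():
    print(n,P[v,u].round(0))
hsv=cv2.cvtColor(im,cv2.COLOR_BGR2HSV)
# objects via height-layer
def top(n,u,v,zlo,zhi,rad=45):
    c=P[v,u][:2]
    m=(np.hypot(*(P[...,:2]-c).transpose(2,0,1))<rad)&(P[...,2]>zlo)&(P[...,2]<zhi)
    q=P[m]
    (cx,cy),r=cv2.minEnclosingCircle(q[:,:2].astype(np.float32))
    print(n,m.sum(),"mean",q.mean(0).round(1),"circ",round(cx,1),round(cy,1),round(r,1))
top("mill",183,148,150,185);top("bot",208,137,195,235);top("white",192,124,98,110);top("red",234,198,88,100);top("salt",267,244,80,95);top("mug",346,225,92,106,90)
def rect(n,u,v,zlo,zhi,rad):
    c=P[v,u][:2]
    m=(np.hypot(*(P[...,:2]-c).transpose(2,0,1))<rad)&(P[...,2]>zlo)&(P[...,2]<zhi)
    print(n,m.sum(),cv2.minAreaRect(P[m][:,:2].astype(np.float32)),P[m].mean(0).round(1))
rect("board",298,132,11,22,200)
g=(hsv[...,1]<70)&(hsv[...,2]<150); g[:,:265]=0;g[:,316:]=0;g[:178]=0;g[230:]=0
q=P[g&(P[...,2]<12)];print("mat",len(q),cv2.minAreaRect(q[:,:2].astype(np.float32)),q.mean(0))
w=P[(P[...,2]<900)&(P[...,2]>230)];print("high stuff",w.min(0),w.max(0))
E
```

```text
caddyrim [642. -52.  36.]
mill [529. -32. 161.]
bot [542. -98. 224.]
white [600. -43. 106.]
red [ 418. -149.   97.]
mat [ 414. -291.    4.]
board [ 603. -312.   13.]
salt [ 308. -230.   92.]
mug [ 357. -434.   22.]
panel [ 668. -102.  394.]
panel2 [ 732. -144.   54.]
panel3 [663.  18. 488.]
sill [ 772. -307.  151.]
pot [642. 173. 240.]
cup [393.  41.  86.]
tree [365. 101. 146.]
table [368. -80.   0.]
mill 356 mean [536.2 -23.1 163.1] circ 539.7 -35.6 41.5
bot 209 mean [546.9 -89.9 221.6] circ 548.9 -88.4 16.8
white 264 mean [600.9 -43.9 105.6] circ 600.7 -44.5 24.0
red 281 mean [ 420.5 -147.2   95.3] circ 420.5 -147.1 23.6
salt 135 mean [ 306.4 -230.4   86.5] circ 306.5 -230.0 16.6
mug 213 mean [ 322.4 -426.3   98.5] circ 320.9 -423.1 53.4
board 7768 ((575.62353515625, -309.86572265625), (392.0029296875, 318.1068115234375), 89.75162506103516) [ 604.7 -313.    16.5]
mat 1695 ((413.20855712890625, -289.2599182128906), (108.64717864990234, 107.50043487548828), 0.3995468020439148) [ 413.41934903 -288.51007098    4.56062114]
high stuff [  69.91317397 -764.43942217  230.00335058] [853.98952192 359.19546188 757.35043168]
```

```bash
cat > a.py <<'E'
from meas import *
d=np.load("d.npz");P=d["P"];P2=d["P2"];im=d["im"];im2=d["im2"]
A=np.vstack([P.reshape(-1,3),P2.reshape(-1,3)])
def box(Q,x,y,zz):
    m=(Q[...,0]>x[0])&(Q[...,0]<x[1])&(Q[...,1]>y[0])&(Q[...,1]<y[1])&(Q[...,2]>zz[0])&(Q[...,2]<zz[1]);return Q[m]
for zz in range(240,700,60):
  for y0 in(-250,-200,-150,-100,-50,0,50):
    q=box(A,(450,900),(y0,y0+50),(zz,zz+60))
    if len(q)>3: print(zz,y0,len(q),"xmin",q[:,0].min().round())
for n,Q in(("top",P),("scene",P2)):
    q=box(Q,(440,680),(-170,60),(33,43)); print(n,len(q))
    c=np.array([562,-58.])
    for k in range(6):
        r=np.hypot(*(q[:,:2]-c).T); s=q[(r>70)&(r<86)]; c,rr=fitc(s[:,:2])
    print("ring",c,rr,len(s))
    for nm,x,y,zz in(("mill",(500,580),(-70,10),(163,176)),("millhead",(500,580),(-70,10),(125,176)),("bot",(510,590),(-130,-60),(208,222)),("white",(560,640),(-80,-5),(91,112)),("red",(380,460),(-190,-100),(90,99))):
        s=box(Q,x,y,zz)
        if len(s)>3:
            (cx,cy),r=cv2.minEnclosingCircle(s[:,:2].astype(np.float32));print(n,nm,len(s),s.mean(0).round(1),round(cx,1),round(cy,1),round(r,1))
    b=box(Q,(490,710),(-470,-160),(13,20));print("board",cv2.minAreaRect(b[:,:2].astype(np.float32)))
    tr=box(Q,(250,480),(30,200),(100,400));print("tree",tr.max(0).round(), tr.min(0).round())
cv2.imwrite("pics/c1.png",cv2.resize(im[80:210,140:330],None,fx=4,fy=4,interpolation=2))
E
python3 a.py
```

```text
240 -250 969 xmin 828.0
240 -200 1497 xmin 689.0
240 -150 1319 xmin 654.0
240 -100 606 xmin 654.0
240 -50 550 xmin 654.0
240 0 864 xmin 450.0
240 50 503 xmin 450.0
300 -200 723 xmin 690.0
300 -150 823 xmin 654.0
300 -100 285 xmin 655.0
300 -50 285 xmin 654.0
300 0 1034 xmin 652.0
300 50 243 xmin 654.0
360 -200 880 xmin 689.0
360 -150 1030 xmin 654.0
360 -100 346 xmin 654.0
360 -50 368 xmin 654.0
360 0 1118 xmin 653.0
360 50 293 xmin 656.0
420 -200 1092 xmin 690.0
420 -150 1279 xmin 654.0
420 -100 436 xmin 655.0
420 -50 443 xmin 653.0
420 0 747 xmin 652.0
420 50 341 xmin 655.0
480 -200 1149 xmin 689.0
480 -150 1486 xmin 654.0
480 -100 558 xmin 655.0
480 -50 573 xmin 654.0
480 0 476 xmin 653.0
480 50 300 xmin 655.0
540 -200 305 xmin 690.0
540 -150 439 xmin 653.0
540 -100 541 xmin 655.0
540 -50 585 xmin 653.0
540 0 509 xmin 652.0
540 50 307 xmin 655.0
top 402
ring [564.84298804 -50.98992144] 77.55982977026481 364
top mill 160 [537.8 -19.3 167.2] 537.5 -18.7 19.6
top millhead 380 [535.2 -24.3 158.6] 540.4 -32.2 37.9
top bot 28 [542.3 -93.2 217.1] 548.6 -88.8 16.4
top white 279 [600.6 -44.4 105.2] 600.7 -44.6 24.1
top red 271 [ 420.5 -147.1   95.2] 420.5 -147.1 23.6
board ((600.3235473632812, -316.9294128417969), (302.4210510253906, 214.77061462402344), 88.99174499511719)
tree [480. 200. 305.] [261.  30. 100.]
scene 391
ring [564.69296358 -52.76360344] 77.56895613123302 273
scene mill 19 [548.5 -16.5 167.1] 540.0 -17.1 18.0
scene millhead 91 [555.5 -24.4 151.8] 538.2 -21.6 24.5
scene bot 76 [ 552.1 -100.9  215.4] 549.8 -91.8 16.6
scene white 272 [601.3 -51.1 103.3] 592.6 -51.4 32.8
scene red 221 [ 421.1 -150.1   95.3] 420.4 -148.3 24.7
board ((603.3526611328125, -316.0390625), (300.4020080566406, 204.81143188476562), 89.4069595336914)
tree [480. 200. 302.] [261.  30. 100.]
```

View pics/c1.png

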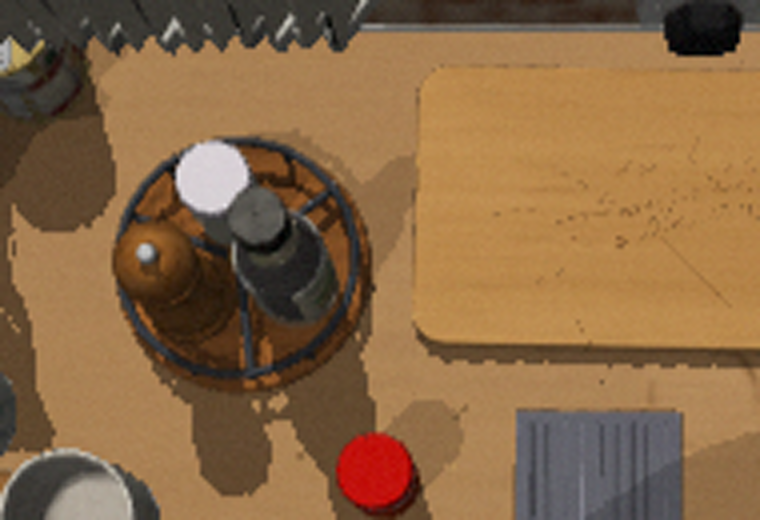

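The crop confirms that the mill is front left, the bottle is front right and the white-capped jar is behind them. The caddy's centre is at about (565,-51.5), turned about 0.19 rad. The panel begins at x≈653, behind the jar. I'll raise and align the tool first.

Emit:
{"method": "send_rows", "body": {
  "increments": [
    {"claw": 85, "offset": [0, 0, -0.16], "spin": -1},
    {"claw": 85, "offset": [0, 0, -0.16], "spin": -1},
    {"claw": 85, "offset": [0, 0, -0.16], "spin": -1},
    {"claw": 85, "offset": [0, 0, -0.16], "spin": -1},
    {"claw": 85, "offset": [0, 0, -0.16], "spin": -1},
    {"claw": 85, "offset": [0, 0, -0.16], "spin": -1},
    {"claw": 85, "offset": [0, 0, -0.16], "spin": -1},
    {"claw": 85, "offset": [0, 0, -0.16], "spin": -1},
    {"claw": 85, "offset": [0, 0, -0.16], "spin": -1},
    {"claw": 85, "offset": [0, 0, -0.16], "spin": -1},
    {"claw": 85, "offset": [0, 0, -0.16], "spin": -1},
    {"claw": 85, "offset": [0, 0, -0.16], "spin": -1},
    {"claw": 85, "offset": [0, 0, -0.16], "spin": -1},
    {"claw": 85, "offset": [0, 0, -0.16], "spin": -1},
    {"claw": 85, "offset": [0, 0, -0.16], "spin": -0.98},
    {"claw": 85, "offset": [0, 0, 0], "spin": 0}
  ]
}}

```text
time: 2.2
position: [150.0, -555.1, 291.4]
tcp_rot: [2.222, 2.22, -0.0]
wrist_force: [0.7, 0.1, -0.2]
finger_gap: 0.996
grip_force: 0.0
```

```bash
cat >> h.py <<'E'
def st():
    s=ctrl.state(); R=cv2.Rodrigues(np.array(s["tcp_rot"],float))[0]
    print("t",round(s["time"],2),"pos",s["position"].round(1),"theta",np.degrees(np.arctan2(R[1,0],R[0,0])).round(2),"tilt",R[2].round(3),"q",s["joint_positions"].round(2),"F",s["wrist_force"].round(1),"gap",round(s["finger_gap"]*85.4,1),"grip",round(s["grip_force"],1))
E
python3 - <<'E'
from h import *
st()
E
```

```text
t 2.2 pos [ 150.  -555.1  291.4] theta 89.96 tilt [-0.  0. -1.] q [-1.33  0.29  1.46 -0.    1.39 -1.33] F [ 0.7  0.1 -0.2] gap 85.0 grip 0.0
```

Emit:
{"method": "send_rows", "body": {
  "increments": [
    {"claw": 85, "offset": [0.93, 0.8, 0], "spin": 0},
    {"claw": 85, "offset": [0.93, 0.8, 0], "spin": 0},
    {"claw": 85, "offset": [0.93, 0.8, 0], "spin": 0},
    {"claw": 85, "offset": [0.93, 0.8, 0], "spin": 0},
    {"claw": 85, "offset": [0.93, 0.8, 0], "spin": 0},
    {"claw": 85, "offset": [0.93, 0.8, 0], "spin": 0},
    {"claw": 85, "offset": [0.93, 0.8, 0], "spin": 0},
    {"claw": 85, "offset": [0.93, 0.8, 0], "spin": 0},
    {"claw": 85, "offset": [0.93, 0.8, 0], "spin": 0},
    {"claw": 85, "offset": [0.93, 0.8, 0], "spin": 0},
    {"claw": 85, "offset": [0.93, 0.8, 0], "spin": 0},
    {"claw": 85, "offset": [0.93, 0.8, 0], "spin": 0},
    {"claw": 85, "offset": [0.93, 0.8, 0], "spin": 0},
    {"claw": 85, "offset": [0.93, 0.8, 0], "spin": 0},
    {"claw": 85, "offset": [0.93, 0.8, 0], "spin": 0},
    {"claw": 85, "offset": [0.93, 0.8, 0], "spin": 0},
    {"claw": 85, "offset": [0.93, 0.8, 0], "spin": 0},
    {"claw": 85, "offset": [0.93, 0.8, 0], "spin": 0},
    {"claw": 85, "offset": [0.93, 0.78, 0], "spin": 0},
    {"claw": 85, "offset": [0, 0, 0], "spin": 0}
  ]
}}

```text
time: 4.7
position: [530.0, -112.0, 290.7]
tcp_rot: [-2.219, -2.223, 0.001]
wrist_force: [0.7, -0.5, -0.1]
finger_gap: 0.994
grip_force: 0.0
```

Emit:
{"method": "send_rows", "body": {
  "increments": [
    {"claw": 85, "offset": [0.88, 0.78, 0], "spin": 0},
    {"claw": 85, "offset": [0, 0, 0], "spin": 0},
    {"claw": 85, "offset": [0, 0, 0.7], "spin": 0},
    {"claw": 85, "offset": [0, 0, 0.7], "spin": 0},
    {"claw": 85, "offset": [0, 0, 0.7], "spin": 0},
    {"claw": 85, "offset": [0, 0, 0.7], "spin": 0},
    {"claw": 85, "offset": [0, 0, 0.7], "spin": 0},
    {"claw": 85, "offset": [0, 0, 0.7], "spin": 0},
    {"claw": 85, "offset": [0, 0, 0.7], "spin": 0},
    {"claw": 85, "offset": [0, 0, 0.4], "spin": 0},
    {"claw": 85, "offset": [0, 0, 0], "spin": 0}
  ]
}}

```text
time: 6.08
position: [548.0, -91.9, 158.3]
tcp_rot: [-2.221, -2.22, 0.002]
wrist_force: [0.5, -0.5, 0.4]
finger_gap: 0.992
grip_force: 0.0
```

```bash
python3 - <<'E'
from h import *
st()
im=cam("scene")[0]; cv2.imwrite("pics/s1.png",cv2.resize(im[60:230,220:400],None,fx=3.4,fy=3.4))
E
```

```text
t 6.08 pos [548.  -91.9 158.3] theta 89.96 tilt [-0.    -0.002 -1.   ] q [-0.19  0.35  1.72 -0.    1.08 -0.19] F [ 0.5 -0.5  0.4] gap 84.7 grip 0.0
```

View pics/s1.png

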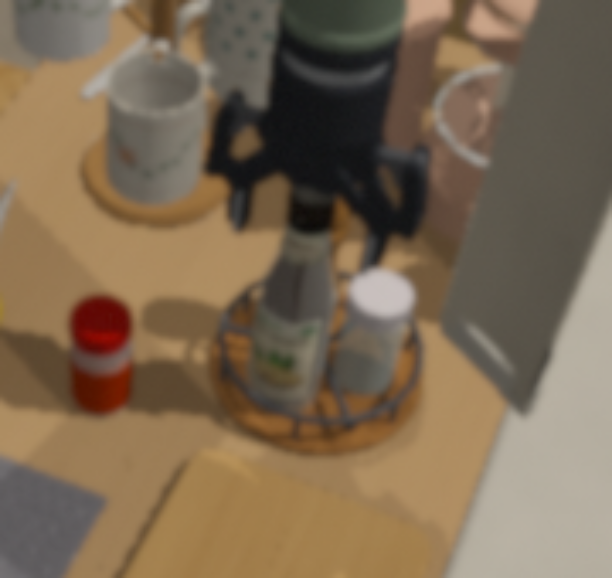

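The picture shows the bottle centred between the open fingers, with the cap just below the palm at crop (312,210). I'll close on it and lift.

Emit:
{"method": "send_rows", "body": {
  "increments": [
    {"claw": 20, "offset": [0, 0, 0], "spin": 0},
    {"claw": 20, "offset": [0, 0, 0], "spin": 0},
    {"claw": 20, "offset": [0, 0, 0], "spin": 0},
    {"claw": 20, "offset": [0, 0, 0], "spin": 0},
    {"claw": 20, "offset": [0, 0, 0], "spin": 0},
    {"claw": 20, "offset": [0, 0, 0], "spin": 0},
    {"claw": 20, "offset": [0, 0, 0], "spin": 0},
    {"claw": 20, "offset": [0, 0, 0], "spin": 0}
  ]
}}

```text
time: 7.12
position: [549.1, -91.4, 160.0]
tcp_rot: [2.22, 2.221, 0.001]
wrist_force: [-0.9, -0.4, 5.3]
finger_gap: 0.476
grip_force: 59.9
```

Emit:
{"method": "send_rows", "body": {
  "increments": [
    {"claw": 20, "offset": [0, 0, -0.3], "spin": 0},
    {"claw": 20, "offset": [0, 0, -0.5], "spin": 0},
    {"claw": 20, "offset": [0, 0, -0.6], "spin": 0},
    {"claw": 20, "offset": [0, 0, -0.6], "spin": 0},
    {"claw": 20, "offset": [0, 0, -0.6], "spin": 0},
    {"claw": 20, "offset": [0, 0, -0.4], "spin": 0},
    {"claw": 20, "offset": [0, 0, 0], "spin": 0}
  ]
}}

```text
time: 8.0
position: [549.3, -91.4, 234.8]
tcp_rot: [2.22, 2.22, 0.002]
wrist_force: [0.6, 0.1, -7.1]
finger_gap: 0.473
grip_force: 60.6
```

Emit:
{"method": "send_rows", "body": {
  "increments": [
    {"claw": 20, "offset": [-0.4, 0.06, 0], "spin": 0},
    {"claw": 20, "offset": [-0.8, 0.15, 0], "spin": 0},
    {"claw": 20, "offset": [-0.8, 0.15, 0], "spin": 0},
    {"claw": 20, "offset": [-0.8, 0.15, 0], "spin": 0},
    {"claw": 20, "offset": [-0.8, 0.15, 0], "spin": 0},
    {"claw": 20, "offset": [-0.8, 0.15, 0], "spin": 0},
    {"claw": 20, "offset": [-0.8, 0.15, 0], "spin": 0},
    {"claw": 20, "offset": [-0.8, 0.15, 0], "spin": 0},
    {"claw": 20, "offset": [-0.8, 0.15, 0], "spin": 0},
    {"claw": 20, "offset": [-0.8, 0.15, 0], "spin": 0},
    {"claw": 20, "offset": [-0.8, 0.15, 0], "spin": 0},
    {"claw": 20, "offset": [-0.8, 0.15, 0], "spin": 0},
    {"claw": 20, "offset": [-0.8, 0.15, 0], "spin": 0},
    {"claw": 20, "offset": [-0.8, 0.15, 0], "spin": 0},
    {"claw": 20, "offset": [-0.4, 0.05, 0], "spin": 0},
    {"claw": 20, "offset": [0, 0, 0.5], "spin": 0},
    {"claw": 20, "offset": [0, 0, 0.6], "spin": 0},
    {"claw": 20, "offset": [0, 0, 0.6], "spin": 0},
    {"claw": 20, "offset": [0, 0, 0.5], "spin": 0},
    {"claw": 20, "offset": [0, 0, 0], "spin": 0}
  ]
}}

```text
time: 10.5
position: [599.7, -370.5, 177.0]
tcp_rot: [-2.218, -2.22, 0.001]
wrist_force: [0.2, 0.0, -6.1]
finger_gap: 0.479
grip_force: 60.7
```

Emit:
{"method": "send_rows", "body": {
  "increments": [
    {"claw": 20, "offset": [0, 0, 0.2], "spin": 0},
    {"claw": 20, "offset": [0, 0, 0.12], "spin": 0},
    {"claw": 20, "offset": [0, 0, 0.08], "spin": 0},
    {"claw": 20, "offset": [0, 0, 0], "spin": 0}
  ]
}}

```text
time: 11.0
position: [600.3, -371.3, 168.8]
tcp_rot: [2.221, 2.222, -0.0]
wrist_force: [0.4, -0.5, -6.4]
finger_gap: 0.474
grip_force: 60.7
```

Emit:
{"method": "send_rows", "body": {
  "increments": [
    {"claw": 20, "offset": [0, 0, 0.08], "spin": 0},
    {"claw": 20, "offset": [0, 0, 0.06], "spin": 0},
    {"claw": 20, "offset": [0, 0, 0], "spin": 0}
  ]
}}

```text
time: 11.38
position: [600.6, -371.5, 166.1]
tcp_rot: [2.22, 2.221, 0.0]
wrist_force: [-0.3, 0.5, -1.1]
finger_gap: 0.474
grip_force: 61.3
```

Emit:
{"method": "send_rows", "body": {
  "increments": [
    {"claw": 85, "offset": [0, 0, 0], "spin": 0},
    {"claw": 85, "offset": [0, 0, 0], "spin": 0},
    {"claw": 85, "offset": [0, 0, 0], "spin": 0},
    {"claw": 85, "offset": [0, 0, 0], "spin": 0},
    {"claw": 85, "offset": [0, 0, 0], "spin": 0},
    {"claw": 85, "offset": [0, 0, -0.5], "spin": 0},
    {"claw": 85, "offset": [0, 0, -0.9], "spin": 0},
    {"claw": 85, "offset": [0, 0, -0.9], "spin": 0},
    {"claw": 85, "offset": [0, 0, -0.9], "spin": 0},
    {"claw": 85, "offset": [0, 0, -0.9], "spin": 0},
    {"claw": 85, "offset": [0, 0, -0.5], "spin": 0},
    {"claw": 85, "offset": [0, 0, 0], "spin": 0}
  ]
}}

```text
time: 12.88
position: [600.7, -371.5, 281.7]
tcp_rot: [2.219, 2.22, 0.001]
wrist_force: [0.2, -0.0, -1.1]
finger_gap: 0.993
grip_force: 0.0
```

Emit:
{"method": "send_rows", "body": {
  "increments": [
    {"claw": 85, "offset": [0.58, -0.11, 0], "spin": 0},
    {"claw": 85, "offset": [0.9, -0.16, 0], "spin": 0},
    {"claw": 85, "offset": [0.9, -0.16, 0], "spin": 0},
    {"claw": 85, "offset": [0.9, -0.16, 0], "spin": 0},
    {"claw": 85, "offset": [0.9, -0.16, 0], "spin": 0},
    {"claw": 85, "offset": [0.9, -0.16, 0], "spin": 0},
    {"claw": 85, "offset": [0.9, -0.16, 0], "spin": 0},
    {"claw": 85, "offset": [0.9, -0.16, 0], "spin": 0},
    {"claw": 85, "offset": [0.9, -0.16, 0], "spin": 0},
    {"claw": 85, "offset": [0.9, -0.16, 0], "spin": 0},
    {"claw": 85, "offset": [0.9, -0.16, 0], "spin": 0},
    {"claw": 85, "offset": [0.9, -0.16, 0], "spin": 0},
    {"claw": 85, "offset": [0.9, -0.16, 0], "spin": 0},
    {"claw": 85, "offset": [0.9, -0.16, 0], "spin": 0},
    {"claw": 85, "offset": [0.9, -0.16, 0], "spin": 0},
    {"claw": 85, "offset": [0.9, -0.16, 0], "spin": 0},
    {"claw": 85, "offset": [0, 0, 0], "spin": 0}
  ]
}}

```text
time: 15.0
position: [537.2, -17.6, 280.4]
tcp_rot: [2.218, 2.224, 0.0]
wrist_force: [0.4, -0.1, 0.8]
finger_gap: 0.994
grip_force: 0.0
```

```bash
python3 - <<'E'
from meas import *
st()
im,z,K,R,t=cam("scene");P=cloud(z,K,R,t)
cv2.imwrite("pics/s2.png",cv2.resize(im[60:310,200:400],None,fx=2.4,fy=2.4))
m=(P[...,0]>490)&(P[...,0]<580)&(P[...,1]>-65)&(P[...,1]<15)&(P[...,2]>130)&(P[...,2]<176)
q=P[m];print(len(q),q.min(0),q.max(0))
for a,b in((135,145),(145,155),(155,165),(160,170)):
    s=q[(q[:,2]>a)&(q[:,2]<b)]
    if len(s)>8: print(a,len(s),fitc(s[:,:2]))
E
```

```text
t 15.0 pos [537.2 -17.6 280.4] theta 90.15 tilt [-0.  0. -1.] q [-0.05  0.23  1.56 -0.    1.35 -0.06] F [ 0.4 -0.1  0.8] gap 84.9 grip 0.0
334 [513.87784839 -46.22611091 130.23754221] [562.10004927  -6.57445666 175.76915095]
135 39 (array([538.36999062, -20.34663705]), np.float64(22.31835836186837))
145 83 (array([538.15822203, -20.69256203]), np.float64(22.800583030590037))
155 99 (array([538.56570157, -21.41620665]), np.float64(18.28106752351619))
160 128 (array([538.42486402, -22.8157633 ]), np.float64(13.681613705963068))
```

View pics/s2.png

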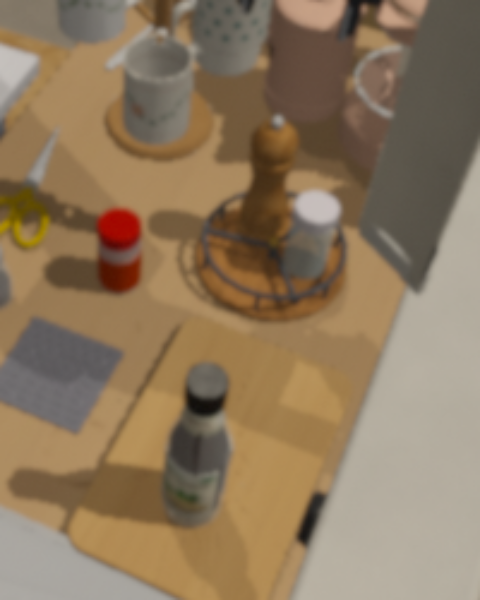

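The bottle stands upright on the board at crop (195,450), and the mill is still in the left front section at (270,190). The mill's axis measures about (538,-20), so I'll descend on that.

Emit:
{"method": "send_rows", "body": {
  "increments": [
    {"claw": 85, "offset": [-0.09, 0.04, 0.4], "spin": 0},
    {"claw": 85, "offset": [0, 0, 0.8], "spin": 0},
    {"claw": 85, "offset": [0, 0, 0.8], "spin": 0},
    {"claw": 85, "offset": [0, 0, 0.8], "spin": 0},
    {"claw": 85, "offset": [0, 0, 0.8], "spin": 0},
    {"claw": 85, "offset": [0, 0, 0.8], "spin": 0},
    {"claw": 85, "offset": [0, 0, 0.8], "spin": 0},
    {"claw": 85, "offset": [0, 0, 0.5], "spin": 0},
    {"claw": 85, "offset": [0, 0, 0.2], "spin": 0},
    {"claw": 85, "offset": [0, 0, 0], "spin": 0},
    {"claw": 85, "offset": [0, 0, 0], "spin": 0}
  ]
}}

```text
time: 16.42
position: [539.1, -21.6, 133.5]
tcp_rot: [2.22, 2.221, 0.002]
wrist_force: [0.4, -0.3, -0.9]
finger_gap: 0.997
grip_force: 0.0
```

Emit:
{"method": "send_rows", "body": {
  "increments": [
    {"claw": 20, "offset": [0, 0, 0], "spin": 0},
    {"claw": 20, "offset": [0, 0, 0], "spin": 0},
    {"claw": 20, "offset": [0, 0, 0], "spin": 0},
    {"claw": 20, "offset": [0, 0, 0], "spin": 0},
    {"claw": 20, "offset": [0, 0, 0], "spin": 0},
    {"claw": 20, "offset": [0, 0, 0], "spin": 0},
    {"claw": 20, "offset": [0, 0, 0], "spin": 0}
  ]
}}

```text
time: 17.3
position: [538.9, -21.6, 133.7]
tcp_rot: [2.22, 2.221, 0.001]
wrist_force: [-0.6, -1.3, 6.0]
finger_gap: 0.539
grip_force: 61.2
```

Emit:
{"method": "send_rows", "body": {
  "increments": [
    {"claw": 20, "offset": [0, 0, -0.3], "spin": 0},
    {"claw": 20, "offset": [0, 0, -0.6], "spin": 0},
    {"claw": 20, "offset": [0, 0, -0.8], "spin": 0},
    {"claw": 20, "offset": [0, 0, -0.8], "spin": 0},
    {"claw": 20, "offset": [0, 0, -0.8], "spin": 0},
    {"claw": 20, "offset": [0, 0, -0.6], "spin": 0},
    {"claw": 20, "offset": [0, 0, -0.4], "spin": 0},
    {"claw": 20, "offset": [0, 0, 0], "spin": 0}
  ]
}}

```text
time: 18.3
position: [538.8, -21.6, 240.9]
tcp_rot: [2.22, 2.221, 0.001]
wrist_force: [-0.1, -0.3, -2.3]
finger_gap: 0.54
grip_force: 61.8
```

Emit:
{"method": "send_rows", "body": {
  "increments": [
    {"claw": 20, "offset": [-0.4, 0, 0], "spin": 0},
    {"claw": 20, "offset": [-0.8, 0, 0], "spin": 0},
    {"claw": 20, "offset": [-0.8, 0, 0], "spin": 0},
    {"claw": 20, "offset": [-0.8, 0, 0], "spin": 0},
    {"claw": 20, "offset": [-0.8, 0.3, 0], "spin": 0},
    {"claw": 20, "offset": [-0.8, 0.3, 0], "spin": 0},
    {"claw": 20, "offset": [-0.8, 0.3, 0], "spin": 0},
    {"claw": 20, "offset": [-0.8, 0.3, 0], "spin": 0},
    {"claw": 20, "offset": [-0.8, 0.3, 0], "spin": 0},
    {"claw": 20, "offset": [-0.8, 0.3, 0], "spin": 0},
    {"claw": 20, "offset": [-0.8, 0.3, 0], "spin": 0},
    {"claw": 20, "offset": [-0.5, 0.3, 0], "spin": 0},
    {"claw": 20, "offset": [0, 0, 0.4], "spin": 0},
    {"claw": 20, "offset": [0, 0, 0.8], "spin": 0},
    {"claw": 20, "offset": [0, 0, 0.8], "spin": 0},
    {"claw": 20, "offset": [0, 0, 0.8], "spin": 0},
    {"claw": 20, "offset": [0, 0, 0.6], "spin": 0},
    {"claw": 20, "offset": [0, 0, 0], "spin": 0}
  ]
}}

```text
time: 20.55
position: [597.7, -243.2, 153.8]
tcp_rot: [-2.218, -2.22, 0.002]
wrist_force: [0.2, 0.1, -1.5]
finger_gap: 0.539
grip_force: 61.9
```

Emit:
{"method": "send_rows", "body": {
  "increments": [
    {"claw": 20, "offset": [0, 0, 0.3], "spin": 0},
    {"claw": 20, "offset": [0, 0, 0.15], "spin": 0},
    {"claw": 20, "offset": [0, 0, 0.1], "spin": 0},
    {"claw": 20, "offset": [0, 0, 0], "spin": 0},
    {"claw": 20, "offset": [0, 0, 0], "spin": 0}
  ]
}}

```text
time: 21.18
position: [598.7, -244.1, 141.8]
tcp_rot: [2.221, 2.221, 0.0]
wrist_force: [0.1, -0.2, -1.8]
finger_gap: 0.537
grip_force: 61.9
```

Emit:
{"method": "send_rows", "body": {
  "increments": [
    {"claw": 20, "offset": [0, 0, 0.06], "spin": 0},
    {"claw": 20, "offset": [0, 0, 0.04], "spin": 0},
    {"claw": 20, "offset": [0, 0, 0], "spin": 0}
  ]
}}

```text
time: 21.55
position: [598.7, -244.2, 139.8]
tcp_rot: [2.22, 2.221, 0.0]
wrist_force: [-1.3, -0.1, 2.8]
finger_gap: 0.537
grip_force: 62.3
```

Emit:
{"method": "send_rows", "body": {
  "increments": [
    {"claw": 85, "offset": [0, 0, 0], "spin": 0},
    {"claw": 85, "offset": [0, 0, 0], "spin": 0},
    {"claw": 85, "offset": [0, 0, 0], "spin": 0},
    {"claw": 85, "offset": [0, 0, 0], "spin": 0},
    {"claw": 85, "offset": [0, 0, 0], "spin": 0},
    {"claw": 85, "offset": [0, 0, -0.5], "spin": 0},
    {"claw": 85, "offset": [0, 0, -0.9], "spin": 0},
    {"claw": 85, "offset": [0, 0, -0.9], "spin": 0},
    {"claw": 85, "offset": [0, 0, -0.9], "spin": 0},
    {"claw": 85, "offset": [0, 0, -0.8], "spin": 0},
    {"claw": 85, "offset": [0, 0, -0.5], "spin": 0},
    {"claw": 85, "offset": [0, 0, 0], "spin": 0}
  ]
}}

```text
time: 23.05
position: [599.0, -244.2, 252.9]
tcp_rot: [2.219, 2.22, 0.001]
wrist_force: [-0.2, 0.6, -0.7]
finger_gap: 0.998
grip_force: 0.0
```

Emit:
{"method": "send_rows", "body": {
  "increments": [
    {"claw": 85, "offset": [0, 0, 0], "spin": 1},
    {"claw": 85, "offset": [0, 0, 0], "spin": 1},
    {"claw": 85, "offset": [0, 0, 0], "spin": 1},
    {"claw": 85, "offset": [0, 0, 0], "spin": 1},
    {"claw": 85, "offset": [0, 0, 0], "spin": 1},
    {"claw": 85, "offset": [0, 0, 0], "spin": 1},
    {"claw": 85, "offset": [0, 0, 0], "spin": 1},
    {"claw": 85, "offset": [0, 0, 0], "spin": 1},
    {"claw": 85, "offset": [0, 0, 0], "spin": 1},
    {"claw": 85, "offset": [0, 0, 0], "spin": 1},
    {"claw": 85, "offset": [0, 0, 0], "spin": 1},
    {"claw": 85, "offset": [0, 0, 0], "spin": 1},
    {"claw": 85, "offset": [0, 0, 0], "spin": 1},
    {"claw": 85, "offset": [0, 0, 0], "spin": 1},
    {"claw": 85, "offset": [0, 0, 0], "spin": 1},
    {"claw": 85, "offset": [0, 0, 0], "spin": 1},
    {"claw": 85, "offset": [0, 0, 0], "spin": 1},
    {"claw": 85, "offset": [0, 0, 0], "spin": 1},
    {"claw": 85, "offset": [0, 0, 0], "spin": 0}
  ]
}}

```text
time: 25.42
position: [598.2, -243.8, 250.5]
tcp_rot: [-3.141, -0.002, 0.003]
wrist_force: [-0.5, -0.1, -0.3]
finger_gap: 0.997
grip_force: 0.0
```

```bash
cat > j.py <<'E'
from meas import *
st()
for n in("top","scene"):
    im,z,K,R,t=cam(n);P=cloud(z,K,R,t)
    def box(x,y,zz):
        return P[(P[...,0]>x[0])&(P[...,0]<x[1])&(P[...,1]>y[0])&(P[...,1]<y[1])&(P[...,2]>zz[0])&(P[...,2]<zz[1])]
    q=box((480,650),(-140,40),(33,43));c=np.array([565,-51.5])
    for k in range(6):
        r=np.hypot(*(q[:,:2]-c).T); s=q[(r>70)&(r<86)]; c,rr=fitc(s[:,:2])
    print(n,"ring",c.round(1),rr.round(1),len(s))
    b=q[np.hypot(*(q[:,:2]-c).T)<15];print("ball",b.mean(0) if len(b) else 0)
    for nm,x,y in(("white",(560,640),(-90,0)),("red",(380,460),(-190,-100))):
        h=110 if nm=="white" else 99
        s=box(x,y,(h-9,h)); (cx,cy),r=cv2.minEnclosingCircle(s[:,:2].astype(np.float32))
        w=box(x,y,(h-24,h-8)); print(nm,len(s),round(cx,1),round(cy,1),round(r,1),"side",[a.round(1) for a in fitc(w[:,:2])])
    p=P[(P[...,1]>-120)&(P[...,1]<40)&(P[...,0]>640)&(P[...,0]<660)&(P[...,2]<400)&(P[...,2]>45)]
    if len(p):print("panel zmin",p[:,2].min(),p[:,0].min())
E
python3 j.py
```

```text
t 25.43 pos [ 598.2 -243.8  250.5] theta 0.08 tilt [-0.002 -0.001 -1.   ] q [-0.4   0.42  1.35 -0.    1.36  1.16] F [-0.5 -0.1 -0.3] gap 85.2 grip 0.0
top ring [565.4 -49.6] 76.1 101
ball 0
white 83 603.1 -36.6 21.1 side [array([293.9,  20.1]), np.float64(294.5)]
red 0 0.0 0.0 0.0 side [array([0., 0.]), np.float64(0.0)]
panel zmin 175.89279505442462 652.2463784113056
scene ring [564.7 -52.9] 77.5 233
ball [566.76465409 -54.18513966  37.25789778]
white 212 600.2 -45.7 24.6 side [array([600.4, -44.9]), np.float64(23.4)]
red 222 420.3 -148.7 24.1 side [array([ 419.9, -147.7]), np.float64(23.2)]
```

```bash
python3 - <<'E'
from h import *
for n in("top","scene"):
    im,z,K,R,t=cam(n);P=cloud(z,K,R,t)
    for a in range(250,560,25):
        q=P[(abs(P[...,0]-598)<130)&(abs(P[...,1]+244)<120)&(P[...,2]>a)&(P[...,2]<a+25)]
        if len(q)>5: print(n,a-250,"dx",(q[:,0].min()-598).round(),(q[:,0].max()-598).round(),"dy",(q[:,1].min()+244).round(),(q[:,1].max()+244).round())
E
```

```text
top 25 dx -11.0 -5.0 dy -54.0 56.0
top 50 dx -16.0 9.0 dy -71.0 73.0
top 75 dx -17.0 80.0 dy -70.0 117.0
top 100 dx -13.0 112.0 dy -68.0 117.0
top 125 dx -37.0 121.0 dy -5.0 118.0
top 150 dx -37.0 124.0 dy -11.0 118.0
top 175 dx -36.0 124.0 dy -12.0 118.0
top 200 dx -36.0 125.0 dy -15.0 118.0
top 225 dx -34.0 124.0 dy -19.0 117.0
top 250 dx -37.0 110.0 dy -19.0 117.0
top 275 dx -92.0 97.0 dy -57.0 117.0
top 300 dx -128.0 82.0 dy -64.0 117.0
scene 0 dx -10.0 127.0 dy -55.0 116.0
scene 25 dx -10.0 127.0 dy -57.0 116.0
scene 50 dx -13.0 127.0 dy -75.0 115.0
scene 75 dx -19.0 127.0 dy -73.0 117.0
scene 100 dx -19.0 127.0 dy -70.0 116.0
scene 125 dx -34.0 127.0 dy -39.0 116.0
scene 150 dx -36.0 127.0 dy -38.0 116.0
scene 175 dx -36.0 127.0 dy -38.0 117.0
scene 200 dx -36.0 127.0 dy -38.0 115.0
scene 225 dx -33.0 127.0 dy -36.0 117.0
scene 250 dx -31.0 127.0 dy -38.0 115.0
scene 275 dx -106.0 127.0 dy -66.0 114.0
scene 300 dx -102.0 126.0 dy -69.0 85.0
```

```bash
python3 - <<'E'
from h import *
for n in("top","scene"):
    im,z,K,R,t=cam(n);P=cloud(z,K,R,t)
    for a in range(500,640,20):
        for y0 in(-320,-244):
            q=P[(abs(P[...,0]-598)<130)&(P[...,1]>y0)&(P[...,1]<(-244 if y0<-300 else -205))&(P[...,2]>a)&(P[...,2]<a+20)]
            if len(q)>5: print(n,a-250,y0,"dx",(q[:,0].min()-598).round(),(q[:,0].max()-598).round(),len(q))
    if n=="top": cv2.imwrite("pics/t3.png",cv2.resize(im[30:330,130:380],None,fx=2,fy=2))
E
```

```text
top 250 -320 dx -34.0 -28.0 34
top 250 -244 dx -34.0 -9.0 66
top 270 -320 dx -55.0 -30.0 37
top 270 -244 dx -37.0 -15.0 158
top 290 -320 dx -127.0 -3.0 47
top 310 -320 dx -130.0 15.0 143
top 310 -244 dx -41.0 52.0 138
top 330 -320 dx -128.0 37.0 504
top 330 -244 dx -40.0 55.0 502
top 350 -320 dx -130.0 26.0 1520
top 350 -244 dx -27.0 50.0 1078
top 370 -320 dx -130.0 -42.0 638
top 370 -244 dx -130.0 -102.0 129
scene 250 -320 dx -32.0 36.0 569
scene 250 -244 dx 34.0 38.0 20
scene 270 -320 dx -71.0 39.0 630
scene 270 -244 dx 22.0 42.0 82
scene 290 -320 dx -105.0 41.0 1115
scene 290 -244 dx 33.0 59.0 132
scene 310 -320 dx -81.0 44.0 1356
scene 310 -244 dx 41.0 60.0 138
scene 330 -320 dx -38.0 37.0 679
```

View pics/t3.png

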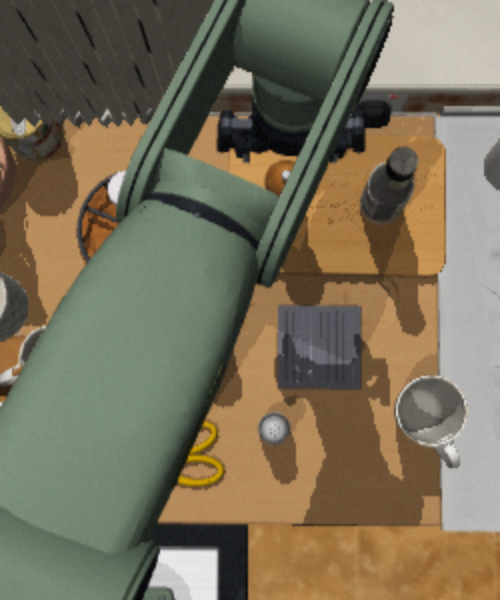

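The mill at crop (285,178) and the bottle at (390,185) both stand on the board. The wrist fork reaches roughly 45 mm past the tool axis. I'll therefore grip the jar with the tool about 5 mm forward of its centre, which leaves more clearance to the panel.

Emit:
{"method": "send_rows", "body": {
  "increments": [
    {"claw": 85, "offset": [-0.8, -0.4, 0], "spin": 0},
    {"claw": 85, "offset": [-0.72, -0.8, 0], "spin": 0},
    {"claw": 85, "offset": [0, -0.8, 0], "spin": 0},
    {"claw": 85, "offset": [0, -0.8, 0], "spin": 0},
    {"claw": 85, "offset": [0, -0.8, 0], "spin": 0},
    {"claw": 85, "offset": [0, -0.8, 0], "spin": 0},
    {"claw": 85, "offset": [0, -0.8, 0], "spin": 0},
    {"claw": 85, "offset": [0, -0.8, 0], "spin": 0},
    {"claw": 85, "offset": [0, -0.8, 0], "spin": 0},
    {"claw": 85, "offset": [0, -0.8, 0], "spin": 0},
    {"claw": 85, "offset": [0, -0.35, 0], "spin": 0},
    {"claw": 85, "offset": [0, 0, 0.8], "spin": 0},
    {"claw": 85, "offset": [0, 0, 0.8], "spin": 0},
    {"claw": 85, "offset": [0, 0, 0.8], "spin": 0},
    {"claw": 85, "offset": [0, 0, 0.8], "spin": 0},
    {"claw": 85, "offset": [0, 0, 0.8], "spin": 0},
    {"claw": 85, "offset": [0, 0, 0.8], "spin": 0},
    {"claw": 85, "offset": [0, 0, 0], "spin": 0}
  ]
}}

```text
time: 27.98
position: [559.6, -45.2, 130.2]
tcp_rot: [-3.142, -0.0, 0.005]
wrist_force: [-0.3, 0.6, 0.6]
finger_gap: 0.991
grip_force: 0.0
```

Emit:
{"method": "send_rows", "body": {
  "increments": [
    {"claw": 85, "offset": [0.4, 0, 0], "spin": 0},
    {"claw": 85, "offset": [0.4, 0, 0], "spin": 0},
    {"claw": 85, "offset": [0.4, 0, 0], "spin": 0},
    {"claw": 85, "offset": [0.24, 0, 0], "spin": 0},
    {"claw": 85, "offset": [0, 0, 0], "spin": 0}
  ]
}}

```text
time: 28.6
position: [597.0, -45.3, 131.5]
tcp_rot: [3.141, 0.0, 0.0]
wrist_force: [-0.3, -0.4, -0.7]
finger_gap: 0.995
grip_force: 0.0
```

Emit:
{"method": "send_rows", "body": {
  "increments": [
    {"claw": 85, "offset": [0, 0, 0.3], "spin": 0},
    {"claw": 85, "offset": [0, 0, 0.5], "spin": 0},
    {"claw": 85, "offset": [0, 0, 0.5], "spin": 0},
    {"claw": 85, "offset": [0, 0, 0.5], "spin": 0},
    {"claw": 85, "offset": [0, 0, 0.5], "spin": 0},
    {"claw": 85, "offset": [0, 0, 0.3], "spin": 0},
    {"claw": 85, "offset": [0, 0, 0], "spin": 0},
    {"claw": 85, "offset": [0, 0, 0], "spin": 0}
  ]
}}

```text
time: 29.6
position: [597.0, -45.3, 66.9]
tcp_rot: [3.141, 0.0, 0.002]
wrist_force: [-0.3, -0.0, -0.1]
finger_gap: 0.996
grip_force: 0.0
```

Emit:
{"method": "send_rows", "body": {
  "increments": [
    {"claw": 25, "offset": [0, 0, 0.1], "spin": 0},
    {"claw": 25, "offset": [0, 0, 0], "spin": 0},
    {"claw": 25, "offset": [0, 0, 0], "spin": 0},
    {"claw": 25, "offset": [0, 0, 0], "spin": 0},
    {"claw": 25, "offset": [0, 0, 0], "spin": 0},
    {"claw": 25, "offset": [0, 0, 0], "spin": 0},
    {"claw": 25, "offset": [0, 0, 0], "spin": 0}
  ]
}}

```text
time: 30.48
position: [597.0, -45.3, 64.6]
tcp_rot: [3.141, 0.0, 0.002]
wrist_force: [0.4, -0.1, 5.3]
finger_gap: 0.54
grip_force: 62.0
```

Emit:
{"method": "send_rows", "body": {
  "increments": [
    {"claw": 25, "offset": [0, 0, -0.3], "spin": 0},
    {"claw": 25, "offset": [0, 0, -0.6], "spin": 0},
    {"claw": 25, "offset": [0, 0, -0.7], "spin": 0},
    {"claw": 25, "offset": [0, 0, -0.7], "spin": 0},
    {"claw": 25, "offset": [0, 0, -0.5], "spin": 0},
    {"claw": 25, "offset": [0, 0, -0.3], "spin": 0},
    {"claw": 25, "offset": [0, 0, 0], "spin": 0}
  ]
}}

```text
time: 31.35
position: [596.7, -45.3, 142.0]
tcp_rot: [3.141, 0.0, 0.001]
wrist_force: [-0.3, 0.2, -1.8]
finger_gap: 0.54
grip_force: 61.5
```

Emit:
{"method": "send_rows", "body": {
  "increments": [
    {"claw": 25, "offset": [-0.5, 0, 0], "spin": 0},
    {"claw": 25, "offset": [-0.5, 0.7, 0], "spin": 0},
    {"claw": 25, "offset": [-0.5, 0.7, 0], "spin": 0},
    {"claw": 25, "offset": [-0.5, 0.7, 0], "spin": 0},
    {"claw": 25, "offset": [-0.5, 0.7, 0], "spin": 0},
    {"claw": 25, "offset": [-0.5, 0.7, 0], "spin": 0},
    {"claw": 25, "offset": [-0.5, 0.7, 0], "spin": 0},
    {"claw": 25, "offset": [-0.5, 0.7, 0], "spin": 0},
    {"claw": 25, "offset": [-0.5, 0.7, 0], "spin": 0},
    {"claw": 25, "offset": [-0.5, 0.7, 0], "spin": 0},
    {"claw": 25, "offset": [-0.5, 0.7, 0], "spin": 0},
    {"claw": 25, "offset": [-0.5, 0.7, 0], "spin": 0},
    {"claw": 25, "offset": [-0.5, 0.7, 0], "spin": 0},
    {"claw": 25, "offset": [-0.5, 0.65, 0], "spin": 0},
    {"claw": 25, "offset": [-0.5, 0.6, 0], "spin": 0},
    {"claw": 25, "offset": [0, 0, 0], "spin": 0}
  ]
}}

```text
time: 33.35
position: [408.0, -287.6, 141.6]
tcp_rot: [3.141, -0.003, 0.0]
wrist_force: [0.8, -0.4, -1.4]
finger_gap: 0.538
grip_force: 61.6
```

Emit:
{"method": "send_rows", "body": {
  "increments": [
    {"claw": 25, "offset": [0.05, 0.03, 0.4], "spin": 0},
    {"claw": 25, "offset": [0, 0, 0.7], "spin": 0},
    {"claw": 25, "offset": [0, 0, 0.7], "spin": 0},
    {"claw": 25, "offset": [0, 0, 0.7], "spin": 0},
    {"claw": 25, "offset": [0, 0, 0.4], "spin": 0},
    {"claw": 25, "offset": [0, 0, 0.2], "spin": 0},
    {"claw": 25, "offset": [0, 0, 0.1], "spin": 0},
    {"claw": 25, "offset": [0, 0, 0], "spin": 0},
    {"claw": 25, "offset": [0, 0, 0], "spin": 0}
  ]
}}

```text
time: 34.48
position: [410.6, -287.5, 62.0]
tcp_rot: [3.141, 0.0, 0.001]
wrist_force: [-0.3, 0.2, -0.5]
finger_gap: 0.541
grip_force: 61.6
```

Emit:
{"method": "send_rows", "body": {
  "increments": [
    {"claw": 25, "offset": [0, 0, 0.06], "spin": 0},
    {"claw": 25, "offset": [0, 0, 0.06], "spin": 0},
    {"claw": 25, "offset": [0, 0, 0], "spin": 0}
  ]
}}

```text
time: 34.85
position: [410.4, -287.4, 58.6]
tcp_rot: [3.141, 0.0, 0.0]
wrist_force: [-0.5, -0.1, -1.5]
finger_gap: 0.538
grip_force: 61.7
```

Emit:
{"method": "send_rows", "body": {
  "increments": [
    {"claw": 25, "offset": [0, 0, 0.05], "spin": 0},
    {"claw": 25, "offset": [0, 0, 0], "spin": 0},
    {"claw": 85, "offset": [0, 0, 0], "spin": 0},
    {"claw": 85, "offset": [0, 0, 0], "spin": 0},
    {"claw": 85, "offset": [0, 0, 0], "spin": 0},
    {"claw": 85, "offset": [0, 0, 0], "spin": 0},
    {"claw": 85, "offset": [0, 0, 0], "spin": 0},
    {"claw": 85, "offset": [0, 0, -0.4], "spin": 0},
    {"claw": 85, "offset": [0, 0, -0.8], "spin": 0},
    {"claw": 85, "offset": [0, 0, -0.8], "spin": 0},
    {"claw": 85, "offset": [0, 0, -0.8], "spin": 0},
    {"claw": 85, "offset": [0, 0, -0.4], "spin": 0},
    {"claw": 85, "offset": [0, 0, 0], "spin": 0}
  ]
}}

```text
time: 36.48
position: [410.7, -287.5, 138.1]
tcp_rot: [3.14, 0.0, 0.002]
wrist_force: [0.3, 0.2, -0.4]
finger_gap: 0.997
grip_force: 0.0
```

Emit:
{"method": "send_rows", "body": {
  "increments": [
    {"claw": 85, "offset": [0, -0.4, 0], "spin": 0},
    {"claw": 85, "offset": [0.03, -0.7, 0], "spin": 0},
    {"claw": 85, "offset": [0.03, -0.7, 0], "spin": 0},
    {"claw": 85, "offset": [0.03, -0.7, 0], "spin": 0},
    {"claw": 85, "offset": [0.03, -0.7, 0], "spin": 0},
    {"claw": 85, "offset": [0.03, -0.7, 0], "spin": 0},
    {"claw": 85, "offset": [0.03, -0.7, 0], "spin": 0},
    {"claw": 85, "offset": [0.03, -0.7, 0], "spin": 0},
    {"claw": 85, "offset": [0.03, -0.3, 0], "spin": 0},
    {"claw": 85, "offset": [0, 0, 0], "spin": 0}
  ]
}}

```text
time: 37.72
position: [416.5, -146.9, 137.4]
tcp_rot: [3.141, 0.002, 0.0]
wrist_force: [0.2, -0.2, -0.8]
finger_gap: 0.995
grip_force: 0.0
```

```bash
python3 - <<'E'
from meas import *
st()
im,z,K,R,t=cam("scene");P=cloud(z,K,R,t)
cv2.imwrite("pics/s4.png",cv2.resize(im[60:310,170:370],None,fx=2.4,fy=2.4))
for nm,x,y,h in(("red",(370,470),(-190,-100),99),("white",(360,460),(-340,-240),104)):
    m=(P[...,0]>x[0])&(P[...,0]<x[1])&(P[...,1]>y[0])&(P[...,1]<y[1])&(P[...,2]<h-6)&(P[...,2]>h-23)
    if m.sum()>5: print(nm,m.sum(),fitc(P[m][:,:2]))
E
```

```text
t 37.73 pos [ 416.5 -146.9  137.4] theta 0.08 tilt [ 0.  0. -1.] q [-0.36  0.2   2.   -0.    0.95  1.2 ] F [ 0.2 -0.2 -0.8] gap 85.0 grip 0.0
red 90 (array([ 420.69773053, -148.90641338]), np.float64(21.71374044789345))
white 112 (array([ 417.19673304, -290.67419137]), np.float64(19.940237324713554))
```

View pics/s4.png

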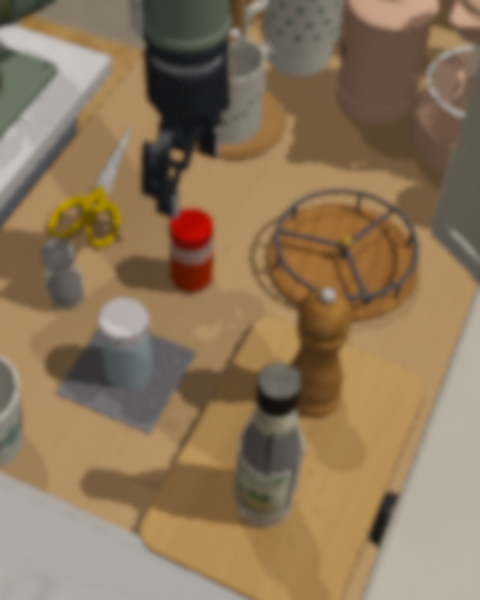

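The empty jar stands near the middle of the mat at crop (125,345). The caddy is empty, and the mill and the bottle stand on the board. Next I'll grip the red jar.

Emit:
{"method": "send_rows", "body": {
  "increments": [
    {"claw": 85, "offset": [0.02, 0.03, 0.4], "spin": 0},
    {"claw": 85, "offset": [0, 0, 0.7], "spin": 0},
    {"claw": 85, "offset": [0, 0, 0.7], "spin": 0},
    {"claw": 85, "offset": [0, 0, 0.7], "spin": 0},
    {"claw": 85, "offset": [0, 0, 0.5], "spin": 0},
    {"claw": 85, "offset": [0, 0, 0.32], "spin": 0},
    {"claw": 85, "offset": [0, 0, 0], "spin": 0},
    {"claw": 85, "offset": [0, 0, 0], "spin": 0}
  ]
}}

```text
time: 38.78
position: [417.2, -148.3, 54.7]
tcp_rot: [3.141, 0.0, 0.001]
wrist_force: [0.3, 0.5, 0.0]
finger_gap: 1.002
grip_force: 0.0
```

Emit:
{"method": "send_rows", "body": {
  "increments": [
    {"claw": 25, "offset": [0, 0, 0], "spin": 0},
    {"claw": 25, "offset": [0, 0, 0], "spin": 0},
    {"claw": 25, "offset": [0, 0, 0], "spin": 0},
    {"claw": 25, "offset": [0, 0, 0], "spin": 0},
    {"claw": 25, "offset": [0, 0, 0], "spin": 0},
    {"claw": 25, "offset": [0, 0, 0], "spin": 0},
    {"claw": 25, "offset": [0, 0, 0], "spin": 0}
  ]
}}

```text
time: 39.65
position: [417.1, -148.0, 54.9]
tcp_rot: [3.141, 0.0, 0.001]
wrist_force: [-1.1, 1.0, 5.9]
finger_gap: 0.534
grip_force: 61.3
```

Emit:
{"method": "send_rows", "body": {
  "increments": [
    {"claw": 25, "offset": [0, 0, -0.3], "spin": 0},
    {"claw": 25, "offset": [0, 0, -0.6], "spin": 0},
    {"claw": 25, "offset": [0, 0, -0.8], "spin": 0},
    {"claw": 25, "offset": [0, 0, -0.8], "spin": 0},
    {"claw": 25, "offset": [0, 0, -0.6], "spin": 0},
    {"claw": 25, "offset": [0, 0, -0.3], "spin": 0},
    {"claw": 25, "offset": [0, 0, 0], "spin": 0}
  ]
}}

```text
time: 40.52
position: [416.9, -148.1, 139.5]
tcp_rot: [3.141, 0.0, 0.001]
wrist_force: [-0.9, 0.5, -2.0]
finger_gap: 0.535
grip_force: 61.7
```

Emit:
{"method": "send_rows", "body": {
  "increments": [
    {"claw": 25, "offset": [0.3, -0.2, 0], "spin": 0},
    {"claw": 25, "offset": [0.6, -0.4, 0], "spin": 0},
    {"claw": 25, "offset": [0.6, -0.4, 0], "spin": 0},
    {"claw": 25, "offset": [0.6, -0.4, 0], "spin": 0},
    {"claw": 25, "offset": [0.6, -0.4, 0], "spin": 0},
    {"claw": 25, "offset": [0.6, -0.4, 0], "spin": 0},
    {"claw": 25, "offset": [0.6, -0.4, 0], "spin": 0},
    {"claw": 25, "offset": [0.6, -0.4, 0], "spin": 0},
    {"claw": 25, "offset": [0.6, -0.4, 0], "spin": 0},
    {"claw": 25, "offset": [0.6, -0.4, 0], "spin": 0},
    {"claw": 25, "offset": [0.5, -0.3, 0], "spin": 0},
    {"claw": 25, "offset": [0.4, 0, 0], "spin": 0},
    {"claw": 25, "offset": [0.4, 0, 0], "spin": 0},
    {"claw": 25, "offset": [0.2, 0, 0], "spin": 0},
    {"claw": 25, "offset": [0, 0, 0], "spin": 0},
    {"claw": 25, "offset": [0, 0, 0], "spin": 0}
  ]
}}

```text
time: 42.52
position: [596.4, -45.7, 139.3]
tcp_rot: [3.141, -0.0, -0.001]
wrist_force: [0.5, 0.5, -1.3]
finger_gap: 0.532
grip_force: 61.7
```

Down to about 66.5 first, then a fine touch.

Emit:
{"method": "send_rows", "body": {
  "increments": [
    {"claw": 25, "offset": [0, 0, 0.3], "spin": 0},
    {"claw": 25, "offset": [0, 0, 0.6], "spin": 0},
    {"claw": 25, "offset": [0, 0, 0.6], "spin": 0},
    {"claw": 25, "offset": [0, 0, 0.6], "spin": 0},
    {"claw": 25, "offset": [0, 0, 0.4], "spin": 0},
    {"claw": 25, "offset": [0, 0, 0.25], "spin": 0},
    {"claw": 25, "offset": [0, 0, 0.1], "spin": 0},
    {"claw": 25, "offset": [0, 0, 0], "spin": 0},
    {"claw": 25, "offset": [0, 0, 0], "spin": 0}
  ]
}}

```text
time: 43.65
position: [597.2, -45.6, 68.5]
tcp_rot: [3.141, 0.0, 0.002]
wrist_force: [0.1, 0.1, -1.6]
finger_gap: 0.535
grip_force: 61.7
```

Emit:
{"method": "send_rows", "body": {
  "increments": [
    {"claw": 25, "offset": [0, 0, 0.06], "spin": 0},
    {"claw": 25, "offset": [0, 0, 0], "spin": 0},
    {"claw": 25, "offset": [0, 0, 0], "spin": 0}
  ]
}}

```text
time: 44.02
position: [596.8, -45.5, 66.6]
tcp_rot: [3.141, 0.0, 0.0]
wrist_force: [-0.1, 0.3, -1.5]
finger_gap: 0.537
grip_force: 61.7
```

Lower the last 2 mm, release and rise to above the jar.

Emit:
{"method": "send_rows", "body": {
  "increments": [
    {"claw": 25, "offset": [0, 0, 0.06], "spin": 0},
    {"claw": 25, "offset": [0, 0, 0.04], "spin": 0},
    {"claw": 25, "offset": [0, 0, 0], "spin": 0},
    {"claw": 85, "offset": [0, 0, 0], "spin": 0},
    {"claw": 85, "offset": [0, 0, 0], "spin": 0},
    {"claw": 85, "offset": [0, 0, 0], "spin": 0},
    {"claw": 85, "offset": [0, 0, 0], "spin": 0},
    {"claw": 85, "offset": [0, 0, 0], "spin": 0},
    {"claw": 85, "offset": [0, 0, -0.4], "spin": 0},
    {"claw": 85, "offset": [0, 0, -0.7], "spin": 0},
    {"claw": 85, "offset": [0, 0, -0.7], "spin": 0},
    {"claw": 85, "offset": [0, 0, -0.7], "spin": 0},
    {"claw": 85, "offset": [0, 0, -0.4], "spin": 0},
    {"claw": 85, "offset": [0, 0, 0], "spin": 0}
  ]
}}

```text
time: 45.78
position: [597.3, -45.6, 137.5]
tcp_rot: [3.141, 0.0, 0.003]
wrist_force: [0.0, 0.7, -0.7]
finger_gap: 0.994
grip_force: 0.0
```

Emit:
{"method": "send_rows", "body": {
  "increments": [
    {"claw": 85, "offset": [-0.5, 0, 0], "spin": 0},
    {"claw": 85, "offset": [-0.8, 0, -0.4], "spin": 0},
    {"claw": 85, "offset": [-0.8, 0, -0.8], "spin": 0},
    {"claw": 85, "offset": [-0.5, 0, -0.8], "spin": 0},
    {"claw": 85, "offset": [0, 0, -0.8], "spin": 0},
    {"claw": 85, "offset": [0, 0, -0.8], "spin": 0},
    {"claw": 85, "offset": [0, 0, -0.8], "spin": 0},
    {"claw": 85, "offset": [0, 0, -0.6], "spin": 0},
    {"claw": 85, "offset": [0, 0, 0], "spin": 0}
  ]
}}

```text
time: 46.9
position: [531.8, -45.6, 262.1]
tcp_rot: [3.141, 0.0, 0.002]
wrist_force: [-0.2, 0.7, -0.9]
finger_gap: 0.997
grip_force: 0.0
```

```bash
python3 - <<'E'
from meas import *
st()
im,z,K,R,t=cam("scene");P=cloud(z,K,R,t)
cv2.imwrite("pics/s5.png",cv2.resize(im[60:310,170:370],None,fx=2.4,fy=2.4))
def box(x,y,zz):
    return P[(P[...,0]>x[0])&(P[...,0]<x[1])&(P[...,1]>y[0])&(P[...,1]<y[1])&(P[...,2]>zz[0])&(P[...,2]<zz[1])]
s=box((555,650),(-95,0),(88,99));print("red side",fitc(s[:,:2]));s=box((555,650),(-95,0),(99,115));print("red top",cv2.minEnclosingCircle(s[:,:2].astype(np.float32)),s.mean(0))
s=box((555,645),(-290,-200),(140,170));print("mill",fitc(s[:,:2]))
s=box((555,645),(-420,-320),(195,225));print("bot",fitc(s[:,:2]))
E
```

```text
t 46.9 pos [531.8 -45.6 262.1] theta 0.01 tilt [ 0.001  0.    -1.   ] q [-0.11  0.24  1.61 -0.    1.3   1.46] F [-0.2  0.7 -0.9] gap 85.1 grip 0.0
red side (array([599.83782273, -45.03467699]), np.float64(23.244116701469512))
red top ((600.0850830078125, -45.93400573730469), 24.076946258544922) [600.78413008 -48.2157752  104.94145127]
mill (array([ 598.32035078, -243.87105496]), np.float64(20.857976826979765))
bot (array([ 601.31277957, -369.28357295]), np.float64(15.90189563182508))
```

View pics/s5.png

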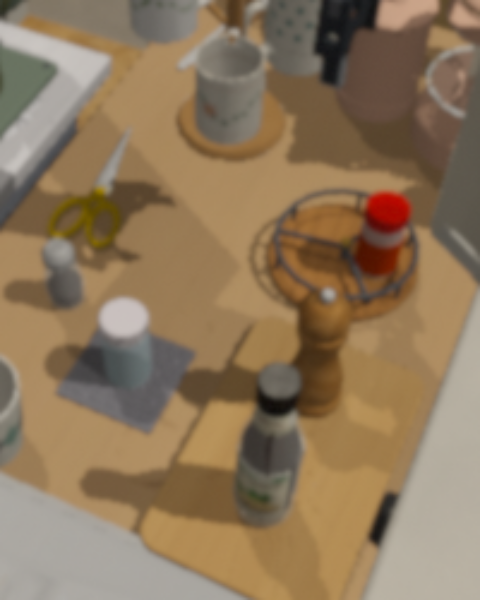

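The red jar stands in the rear section at crop (383,235), measured at (600,-45.5) where the empty jar was. The mill and the bottle are still on the board. I'll turn the tool back and fetch the mill.

Emit:
{"method": "send_rows", "body": {
  "increments": [
    {"claw": 85, "offset": [0, 0, 0], "spin": -1},
    {"claw": 85, "offset": [0, 0, 0], "spin": -1},
    {"claw": 85, "offset": [0, 0, 0], "spin": -1},
    {"claw": 85, "offset": [0, 0, 0], "spin": -1},
    {"claw": 85, "offset": [0, 0, 0], "spin": -1},
    {"claw": 85, "offset": [0, 0, 0], "spin": -1},
    {"claw": 85, "offset": [0, 0, 0], "spin": -1},
    {"claw": 85, "offset": [0, 0, 0], "spin": -1},
    {"claw": 85, "offset": [0, 0, 0], "spin": -1},
    {"claw": 85, "offset": [0, 0, 0], "spin": -1},
    {"claw": 85, "offset": [0, 0, 0], "spin": -1},
    {"claw": 85, "offset": [0, 0, 0], "spin": -1},
    {"claw": 85, "offset": [0, 0, 0], "spin": -1},
    {"claw": 85, "offset": [0, 0, 0], "spin": -1},
    {"claw": 85, "offset": [0, 0, 0], "spin": -1},
    {"claw": 85, "offset": [0, 0, 0], "spin": -1},
    {"claw": 85, "offset": [0, 0, 0], "spin": -1},
    {"claw": 85, "offset": [0, 0, 0], "spin": -1},
    {"claw": 85, "offset": [0, 0, 0], "spin": 0}
  ]
}}

```text
time: 49.32
position: [531.2, -45.5, 260.3]
tcp_rot: [-2.221, -2.219, 0.002]
wrist_force: [0.2, -0.2, 0.2]
finger_gap: 0.995
grip_force: 0.0
```

Emit:
{"method": "send_rows", "body": {
  "increments": [
    {"claw": 85, "offset": [-0.5, 0.2, 0], "spin": 0},
    {"claw": 85, "offset": [-0.8, 0.3, 0], "spin": 0},
    {"claw": 85, "offset": [-0.8, 0.3, 0], "spin": 0},
    {"claw": 85, "offset": [-0.8, 0.3, 0], "spin": 0},
    {"claw": 85, "offset": [-0.8, 0.3, 0], "spin": 0},
    {"claw": 85, "offset": [-0.8, 0.3, 0], "spin": 0},
    {"claw": 85, "offset": [-0.8, 0.3, 0], "spin": 0},
    {"claw": 85, "offset": [-0.8, 0.3, 0], "spin": 0},
    {"claw": 85, "offset": [-0.8, 0.3, 0], "spin": 0},
    {"claw": 85, "offset": [-0.7, 0.1, 0], "spin": 0},
    {"claw": 85, "offset": [-0.3, 0, 0], "spin": 0},
    {"claw": 85, "offset": [0, 0, 0], "spin": 0},
    {"claw": 85, "offset": [0, 0, 0], "spin": 0}
  ]
}}

```text
time: 50.95
position: [599.2, -242.5, 261.7]
tcp_rot: [-2.221, -2.222, -0.0]
wrist_force: [-0.6, 0.6, -0.3]
finger_gap: 0.993
grip_force: 0.0
```

Emit:
{"method": "send_rows", "body": {
  "increments": [
    {"claw": 85, "offset": [-0.07, 0, 0.4], "spin": 0},
    {"claw": 85, "offset": [0, 0, 0.8], "spin": 0},
    {"claw": 85, "offset": [0, 0, 0.8], "spin": 0},
    {"claw": 85, "offset": [0, 0, 0.8], "spin": 0},
    {"claw": 85, "offset": [0, 0, 0.8], "spin": 0},
    {"claw": 85, "offset": [0, 0, 0.7], "spin": 0},
    {"claw": 85, "offset": [0, 0, 0.4], "spin": 0},
    {"claw": 85, "offset": [0, 0, 0.12], "spin": 0},
    {"claw": 85, "offset": [0, 0, 0], "spin": 0},
    {"claw": 85, "offset": [0, 0, 0], "spin": 0}
  ]
}}

```text
time: 52.2
position: [599.8, -245.0, 141.9]
tcp_rot: [2.22, 2.221, 0.001]
wrist_force: [-0.0, -0.6, 0.5]
finger_gap: 0.995
grip_force: 0.0
```

Emit:
{"method": "send_rows", "body": {
  "increments": [
    {"claw": 20, "offset": [0, 0, 0], "spin": 0},
    {"claw": 20, "offset": [0, 0, 0], "spin": 0},
    {"claw": 20, "offset": [0, 0, 0], "spin": 0},
    {"claw": 20, "offset": [0, 0, 0], "spin": 0},
    {"claw": 20, "offset": [0, 0, 0], "spin": 0},
    {"claw": 20, "offset": [0, 0, 0], "spin": 0},
    {"claw": 20, "offset": [0, 0, 0], "spin": 0}
  ]
}}

```text
time: 53.08
position: [599.6, -245.0, 141.9]
tcp_rot: [2.22, 2.221, 0.0]
wrist_force: [-2.1, -0.7, 6.5]
finger_gap: 0.538
grip_force: 61.5
```

Emit:
{"method": "send_rows", "body": {
  "increments": [
    {"claw": 20, "offset": [0, 0, -0.3], "spin": 0},
    {"claw": 20, "offset": [0, 0, -0.6], "spin": 0},
    {"claw": 20, "offset": [0, 0, -0.8], "spin": 0},
    {"claw": 20, "offset": [0, 0, -0.8], "spin": 0},
    {"claw": 20, "offset": [0, 0, -0.8], "spin": 0},
    {"claw": 20, "offset": [0, 0, -0.6], "spin": 0},
    {"claw": 20, "offset": [0, 0, -0.3], "spin": 0},
    {"claw": 20, "offset": [0, 0, 0], "spin": 0}
  ]
}}

```text
time: 54.08
position: [599.4, -244.8, 246.3]
tcp_rot: [2.221, 2.221, 0.0]
wrist_force: [0.6, 0.4, -1.8]
finger_gap: 0.538
grip_force: 61.8
```

Emit:
{"method": "send_rows", "body": {
  "increments": [
    {"claw": 20, "offset": [0.4, -0.3, 0], "spin": 0},
    {"claw": 20, "offset": [0.7, -0.5, 0], "spin": 0},
    {"claw": 20, "offset": [0.8, -0.5, 0], "spin": 0},
    {"claw": 20, "offset": [0.8, -0.5, 0], "spin": 0},
    {"claw": 20, "offset": [0.8, -0.4, 0], "spin": 0},
    {"claw": 20, "offset": [0.8, -0.22, 0], "spin": 0},
    {"claw": 20, "offset": [0.8, 0, 0], "spin": 0},
    {"claw": 20, "offset": [0.8, 0, 0], "spin": 0},
    {"claw": 20, "offset": [0.8, 0, 0], "spin": 0},
    {"claw": 20, "offset": [0.8, 0, 0], "spin": 0},
    {"claw": 20, "offset": [0.7, 0, 0], "spin": 0},
    {"claw": 20, "offset": [0.5, 0, 0], "spin": 0},
    {"claw": 20, "offset": [0.2, 0, 0], "spin": 0},
    {"claw": 20, "offset": [0, 0, 0], "spin": 0},
    {"claw": 20, "offset": [0, 0, 0], "spin": 0}
  ]
}}

```text
time: 55.95
position: [538.8, -22.8, 246.0]
tcp_rot: [2.222, 2.221, -0.0]
wrist_force: [0.5, -0.1, -1.8]
finger_gap: 0.534
grip_force: 61.9
```

Now lower to about 138: 108 mm, or 4.32.

Emit:
{"method": "send_rows", "body": {
  "increments": [
    {"claw": 20, "offset": [0, 0, 0.4], "spin": 0},
    {"claw": 20, "offset": [0, 0, 0.7], "spin": 0},
    {"claw": 20, "offset": [0, 0, 0.7], "spin": 0},
    {"claw": 20, "offset": [0, 0, 0.7], "spin": 0},
    {"claw": 20, "offset": [0, 0, 0.6], "spin": 0},
    {"claw": 20, "offset": [0, 0, 0.6], "spin": 0},
    {"claw": 20, "offset": [0, 0, 0.4], "spin": 0},
    {"claw": 20, "offset": [0, 0, 0.2], "spin": 0},
    {"claw": 20, "offset": [0, 0, 0], "spin": 0},
    {"claw": 20, "offset": [0, 0, 0], "spin": 0}
  ]
}}

```text
time: 57.2
position: [539.2, -22.3, 139.1]
tcp_rot: [2.22, 2.221, 0.001]
wrist_force: [-1.3, -0.2, -2.1]
finger_gap: 0.536
grip_force: 61.9
```

Emit:
{"method": "send_rows", "body": {
  "increments": [
    {"claw": 20, "offset": [0, 0, 0.08], "spin": 0},
    {"claw": 20, "offset": [0, 0, 0.04], "spin": 0},
    {"claw": 20, "offset": [0, 0, 0], "spin": 0},
    {"claw": 20, "offset": [0, 0, 0], "spin": 0}
  ]
}}

```text
time: 57.7
position: [539.0, -22.3, 136.0]
tcp_rot: [2.221, 2.221, 0.001]
wrist_force: [0.0, -0.9, 2.7]
finger_gap: 0.539
grip_force: 62.2
```

Emit:
{"method": "send_rows", "body": {
  "increments": [
    {"claw": 85, "offset": [0, 0, 0], "spin": 0},
    {"claw": 85, "offset": [0, 0, 0], "spin": 0},
    {"claw": 85, "offset": [0, 0, 0], "spin": 0},
    {"claw": 85, "offset": [0, 0, 0], "spin": 0},
    {"claw": 85, "offset": [0, 0, 0], "spin": 0},
    {"claw": 85, "offset": [0, 0, -0.5], "spin": 0},
    {"claw": 85, "offset": [0, 0, -0.9], "spin": 0},
    {"claw": 85, "offset": [0, 0, -0.9], "spin": 0},
    {"claw": 85, "offset": [0, 0, -0.9], "spin": 0},
    {"claw": 85, "offset": [0, 0, -0.9], "spin": 0},
    {"claw": 85, "offset": [0, 0, -0.9], "spin": 0},
    {"claw": 85, "offset": [0, 0, -0.5], "spin": 0},
    {"claw": 85, "offset": [0, 0, 0], "spin": 0}
  ]
}}

```text
time: 59.32
position: [539.2, -22.3, 274.1]
tcp_rot: [2.22, 2.22, 0.002]
wrist_force: [-0.2, 0.2, 0.3]
finger_gap: 0.995
grip_force: 0.0
```

Emit:
{"method": "send_rows", "body": {
  "increments": [
    {"claw": 85, "offset": [-0.5, 0.1, 0], "spin": 0},
    {"claw": 85, "offset": [-0.9, 0.16, 0], "spin": 0},
    {"claw": 85, "offset": [-0.9, 0.16, 0], "spin": 0},
    {"claw": 85, "offset": [-0.9, 0.16, 0], "spin": 0},
    {"claw": 85, "offset": [-0.9, 0.16, 0], "spin": 0},
    {"claw": 85, "offset": [-0.9, 0.16, 0], "spin": 0},
    {"claw": 85, "offset": [-0.9, 0.16, 0], "spin": 0},
    {"claw": 85, "offset": [-0.9, 0.16, 0], "spin": 0},
    {"claw": 85, "offset": [-0.9, 0.16, 0], "spin": 0},
    {"claw": 85, "offset": [-0.9, 0.16, 0], "spin": 0},
    {"claw": 85, "offset": [-0.9, 0.16, 0], "spin": 0},
    {"claw": 85, "offset": [-0.9, 0.16, 0], "spin": 0},
    {"claw": 85, "offset": [-0.9, 0.16, 0], "spin": 0},
    {"claw": 85, "offset": [-0.9, 0.16, 0], "spin": 0},
    {"claw": 85, "offset": [-0.9, 0.16, 0], "spin": 0},
    {"claw": 85, "offset": [-0.8, 0.14, 0], "spin": 0},
    {"claw": 85, "offset": [-0.07, 0, 0], "spin": 0},
    {"claw": 85, "offset": [0, 0, 0], "spin": 0},
    {"claw": 85, "offset": [0, 0, 0], "spin": 0}
  ]
}}

```text
time: 61.7
position: [600.9, -370.8, 273.3]
tcp_rot: [-2.22, -2.223, -0.0]
wrist_force: [0.5, -0.6, -0.2]
finger_gap: 0.994
grip_force: 0.0
```

Descend 107 mm to about 166 and grip.

Emit:
{"method": "send_rows", "body": {
  "increments": [
    {"claw": 85, "offset": [-0.02, 0, 0.4], "spin": 0},
    {"claw": 85, "offset": [0, 0, 0.7], "spin": 0},
    {"claw": 85, "offset": [0, 0, 0.7], "spin": 0},
    {"claw": 85, "offset": [0, 0, 0.7], "spin": 0},
    {"claw": 85, "offset": [0, 0, 0.7], "spin": 0},
    {"claw": 85, "offset": [0, 0, 0.6], "spin": 0},
    {"claw": 85, "offset": [0, 0, 0.4], "spin": 0},
    {"claw": 85, "offset": [0, 0, 0.1], "spin": 0},
    {"claw": 85, "offset": [0, 0, 0], "spin": 0},
    {"claw": 85, "offset": [0, 0, 0], "spin": 0}
  ]
}}

```text
time: 62.95
position: [601.2, -372.2, 166.3]
tcp_rot: [2.22, 2.221, 0.0]
wrist_force: [-0.7, 0.0, 0.8]
finger_gap: 0.999
grip_force: 0.0
```

Emit:
{"method": "send_rows", "body": {
  "increments": [
    {"claw": 20, "offset": [0, 0, 0], "spin": 0},
    {"claw": 20, "offset": [0, 0, 0], "spin": 0},
    {"claw": 20, "offset": [0, 0, 0], "spin": 0},
    {"claw": 20, "offset": [0, 0, 0], "spin": 0},
    {"claw": 20, "offset": [0, 0, 0], "spin": 0},
    {"claw": 20, "offset": [0, 0, 0], "spin": 0},
    {"claw": 20, "offset": [0, 0, 0], "spin": 0}
  ]
}}

```text
time: 63.82
position: [601.3, -372.3, 166.5]
tcp_rot: [2.22, 2.22, 0.001]
wrist_force: [0.7, -0.2, 6.3]
finger_gap: 0.476
grip_force: 61.1
```

Emit:
{"method": "send_rows", "body": {
  "increments": [
    {"claw": 20, "offset": [0, 0, -0.3], "spin": 0},
    {"claw": 20, "offset": [0, 0, -0.5], "spin": 0},
    {"claw": 20, "offset": [0, 0, -0.6], "spin": 0},
    {"claw": 20, "offset": [0, 0, -0.6], "spin": 0},
    {"claw": 20, "offset": [0, 0, -0.5], "spin": 0},
    {"claw": 20, "offset": [0, 0, -0.3], "spin": 0},
    {"claw": 20, "offset": [0, 0, 0], "spin": 0}
  ]
}}

```text
time: 64.7
position: [601.1, -372.1, 236.4]
tcp_rot: [2.22, 2.221, 0.0]
wrist_force: [0.2, -0.0, -5.8]
finger_gap: 0.475
grip_force: 60.6
```

```bash
python3 - <<'E'
from meas import *
st()
im,z,K,R,t=cam("scene");P=cloud(z,K,R,t)
for a,b in((135,145),(145,155)):
    m=(P[...,0]>490)&(P[...,0]<580)&(P[...,1]>-65)&(P[...,1]<15)&(P[...,2]>a)&(P[...,2]<b)
    print(m.sum(),fitc(P[m][:,:2]))
E
```

```text
t 64.7 pos [ 601.1 -372.1  236.4] theta 90.01 tilt [-0.001  0.001 -1.   ] q [-0.57  0.53  1.21 -0.    1.4  -0.57] F [ 0.2 -0.  -5.8] gap 40.5 grip 60.6
0 (array([0., 0.]), np.float64(0.0))
0 (array([0., 0.]), np.float64(0.0))
```

Emit:
{"method": "send_rows", "body": {
  "increments": [
    {"claw": 20, "offset": [0.4, -0.2, 0], "spin": 0},
    {"claw": 20, "offset": [0.7, -0.3, 0], "spin": 0},
    {"claw": 20, "offset": [0.8, -0.3, 0], "spin": 0},
    {"claw": 20, "offset": [0.8, -0.3, 0], "spin": 0},
    {"claw": 20, "offset": [0.8, -0.3, 0], "spin": 0},
    {"claw": 20, "offset": [0.8, -0.3, 0], "spin": 0},
    {"claw": 20, "offset": [0.8, -0.3, 0], "spin": 0},
    {"claw": 20, "offset": [0.8, -0.07, 0], "spin": 0},
    {"claw": 20, "offset": [0.8, 0, 0], "spin": 0},
    {"claw": 20, "offset": [0.8, 0, 0], "spin": 0},
    {"claw": 20, "offset": [0.8, 0, 0], "spin": 0},
    {"claw": 20, "offset": [0.8, 0, 0], "spin": 0},
    {"claw": 20, "offset": [0.7, 0, 0], "spin": 0},
    {"claw": 20, "offset": [0.6, 0, 0], "spin": 0},
    {"claw": 20, "offset": [0.5, 0, 0], "spin": 0},
    {"claw": 20, "offset": [0.3, 0, 0], "spin": 0},
    {"claw": 20, "offset": [0, 0, 0], "spin": 0},
    {"claw": 20, "offset": [0, 0, 0], "spin": 0}
  ]
}}

```text
time: 67.0
position: [549.1, -92.5, 235.6]
tcp_rot: [2.221, 2.221, -0.001]
wrist_force: [0.5, 0.9, -6.9]
finger_gap: 0.472
grip_force: 60.6
```

```bash
python3 - <<'E'
from meas import *
st()
im,z,K,R,t=cam("scene");P=cloud(z,K,R,t)
cv2.imwrite("pics/s6.png",cv2.resize(im[60:230,220:400],None,fx=3.4,fy=3.4))
E
```

```text
t 67.0 pos [549.1 -92.5 235.6] theta 90.0 tilt [-0.001  0.    -1.   ] q [-0.19  0.29  1.6  -0.    1.25 -0.19] F [ 0.5  0.9 -6.9] gap 40.3 grip 60.6
```

View pics/s6.png

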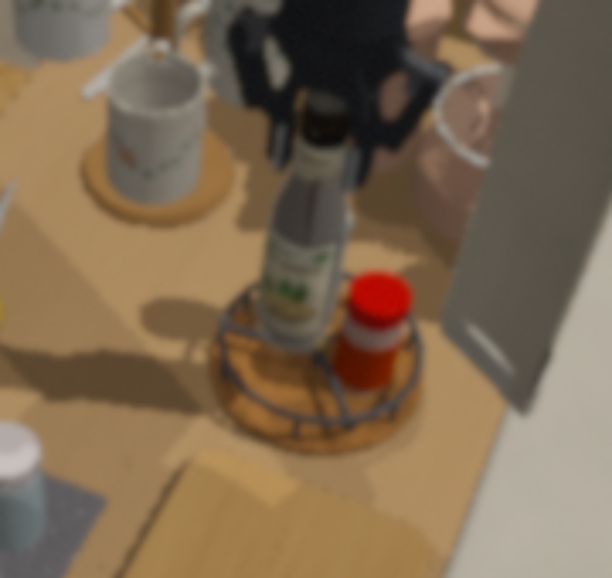

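The bottle hangs upright over the right front section at crop (300,270), with the red jar beside it at (370,330) and the mill hidden behind. I'll lower to about 163, which is 72 mm or 2.9.

Emit:
{"method": "send_rows", "body": {
  "increments": [
    {"claw": 20, "offset": [0, 0, 0.3], "spin": 0},
    {"claw": 20, "offset": [0, 0, 0.6], "spin": 0},
    {"claw": 20, "offset": [0, 0, 0.6], "spin": 0},
    {"claw": 20, "offset": [0, 0, 0.6], "spin": 0},
    {"claw": 20, "offset": [0, 0, 0.4], "spin": 0},
    {"claw": 20, "offset": [0, 0, 0.25], "spin": 0},
    {"claw": 20, "offset": [0, 0, 0.1], "spin": 0},
    {"claw": 20, "offset": [0, 0, 0], "spin": 0},
    {"claw": 20, "offset": [0, 0, 0], "spin": 0}
  ]
}}

```text
time: 68.18
position: [549.4, -92.1, 164.8]
tcp_rot: [2.22, 2.221, 0.001]
wrist_force: [0.5, 0.0, -6.4]
finger_gap: 0.471
grip_force: 60.7
```

Emit:
{"method": "send_rows", "body": {
  "increments": [
    {"claw": 20, "offset": [0, 0, 0.06], "spin": 0},
    {"claw": 20, "offset": [0, 0, 0], "spin": 0},
    {"claw": 20, "offset": [0, 0, 0], "spin": 0}
  ]
}}

```text
time: 68.55
position: [549.1, -92.0, 162.9]
tcp_rot: [2.221, 2.222, 0.0]
wrist_force: [-0.2, -0.7, -6.0]
finger_gap: 0.472
grip_force: 60.6
```

Emit:
{"method": "send_rows", "body": {
  "increments": [
    {"claw": 20, "offset": [0, 0, 0.06], "spin": 0},
    {"claw": 20, "offset": [0, 0, 0.05], "spin": 0},
    {"claw": 20, "offset": [0, 0, 0], "spin": 0},
    {"claw": 20, "offset": [0, 0, 0], "spin": 0}
  ]
}}

```text
time: 69.05
position: [549.2, -92.1, 160.5]
tcp_rot: [2.221, 2.221, 0.0]
wrist_force: [-1.6, 0.2, -0.3]
finger_gap: 0.472
grip_force: 61.5
```

Contact. I'll release, rise and back off so the cameras can see.

Emit:
{"method": "send_rows", "body": {
  "increments": [
    {"claw": 85, "offset": [0, 0, 0], "spin": 0},
    {"claw": 85, "offset": [0, 0, 0], "spin": 0},
    {"claw": 85, "offset": [0, 0, 0], "spin": 0},
    {"claw": 85, "offset": [0, 0, 0], "spin": 0},
    {"claw": 85, "offset": [0, 0, 0], "spin": 0},
    {"claw": 85, "offset": [0, 0, -0.5], "spin": 0},
    {"claw": 85, "offset": [0, 0, -0.9], "spin": 0},
    {"claw": 85, "offset": [0, 0, -0.9], "spin": 0},
    {"claw": 85, "offset": [0, 0, -0.9], "spin": 0},
    {"claw": 85, "offset": [0, 0, -0.9], "spin": 0},
    {"claw": 85, "offset": [0, 0, -0.9], "spin": 0},
    {"claw": 85, "offset": [0, 0, -0.5], "spin": 0},
    {"claw": 85, "offset": [0, 0, 0], "spin": 0}
  ]
}}

```text
time: 70.68
position: [549.4, -92.1, 298.6]
tcp_rot: [2.22, 2.22, 0.002]
wrist_force: [-0.2, 0.3, -0.6]
finger_gap: 0.997
grip_force: 0.0
```

Emit:
{"method": "send_rows", "body": {
  "increments": [
    {"claw": 85, "offset": [-0.5, -0.3, 0], "spin": 0},
    {"claw": 85, "offset": [-0.9, -0.5, 0], "spin": 0},
    {"claw": 85, "offset": [-0.9, -0.5, 0], "spin": 0},
    {"claw": 85, "offset": [-0.9, -0.5, 0], "spin": 0},
    {"claw": 85, "offset": [-0.9, -0.5, 0], "spin": 0},
    {"claw": 85, "offset": [-0.9, -0.5, 0], "spin": 0},
    {"claw": 85, "offset": [-0.9, -0.5, 0], "spin": 0},
    {"claw": 85, "offset": [-0.9, -0.5, 0], "spin": 0},
    {"claw": 85, "offset": [-0.9, -0.5, 0], "spin": 0},
    {"claw": 85, "offset": [-0.9, -0.5, 0], "spin": 0},
    {"claw": 85, "offset": [-0.9, -0.5, 0], "spin": 0},
    {"claw": 85, "offset": [-0.9, -0.5, 0], "spin": 0},
    {"claw": 85, "offset": [-0.9, -0.5, 0], "spin": 0},
    {"claw": 85, "offset": [-0.9, -0.5, 0], "spin": 0},
    {"claw": 85, "offset": [-0.9, -0.5, 0], "spin": 0},
    {"claw": 85, "offset": [-0.9, -0.5, 0], "spin": 0},
    {"claw": 85, "offset": [-0.5, -0.3, 0], "spin": 0},
    {"claw": 85, "offset": [0, 0, 0], "spin": 0},
    {"claw": 85, "offset": [0, 0, 0], "spin": 0}
  ]
}}

```text
time: 73.05
position: [346.8, -453.9, 297.4]
tcp_rot: [-2.22, -2.222, -0.001]
wrist_force: [-0.4, 0.1, -1.0]
finger_gap: 0.997
grip_force: 0.0
```

```bash
python3 - <<'E'
from meas import *
st()
im,z,K,R,t=cam("top");P=cloud(z,K,R,t)
cv2.imwrite("pics/t7.png",cv2.resize(im[60:280,130:380],None,fx=2.4,fy=2.4))
for nm,x,y,zz in(("mill",(500,580),(-70,10),(163,176)),("bot",(510,590),(-130,-60),(208,222)),("red",(560,640),(-80,-5),(91,112)),("white",(360,460),(-340,-240),(90,105)),("salt",(270,350),(-270,-190),(80,95)),("mug",(250,390),(-500,-360),(92,106))):
    s=P[(P[...,0]>x[0])&(P[...,0]<x[1])&(P[...,1]>y[0])&(P[...,1]<y[1])&(P[...,2]>zz[0])&(P[...,2]<zz[1])]
    if len(s)>3:
        (cx,cy),r=cv2.minEnclosingCircle(s[:,:2].astype(np.float32));print(nm,len(s),round(cx,1),round(cy,1),round(r,1),s[:,2].max())
E
```

```text
t 73.05 pos [ 346.8 -453.9  297.4] theta 90.03 tilt [ 0.001 -0.    -1.   ] q [-0.94  0.28  1.45  0.    1.41 -0.94] F [-0.4  0.1 -1. ] gap 85.1 grip 0.0
mill 159 537.4 -19.0 19.7 174.93276162445324
bot 29 547.9 -89.5 15.4 221.6120563615981
red 273 600.7 -44.5 24.1 111.05079379718798
white 290 415.5 -286.8 23.8 104.54660035085205
salt 137 306.1 -229.9 16.9 92.25659965980132
mug 97 322.4 -422.2 51.8 104.82578652175731
```

View pics/t7.png

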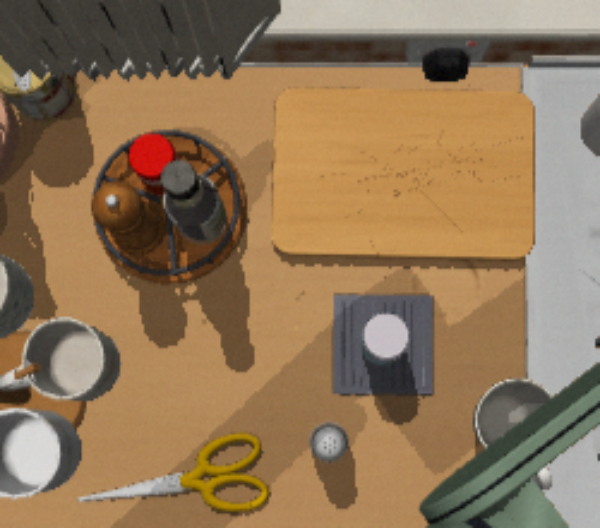

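The mill, the bottle and the red jar stand upright in the caddy, all within about 1 mm of the poses measured at the start. The empty jar stands on the mat, and the salt shaker and the mug haven't moved. I'll hand the job in.

```bash
python3 -c "
from rig import ctrl
print(ctrl.close_job())"
```

```text
the job is handed in; nothing more can be done
None
```

The jars are swapped and the job is handed in at about 73 s of the 128 s allowed: in the last picture the full jar stood in the rear section, the mill and the bottle were back within about 1 mm of where they started, and the empty jar stood on the mat, though the hand-in returned no verdict.

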